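# Clamp a pawn blank with the cam lock

### The arm

A 7-joint arm with a two-finger parallel gripper is mounted at the origin on the work surface. World frame = base frame: x ahead of the robot, y to its left, z up, the work surface at z = 0. Lengths are in m, angles in rad, forces in N, time in s.
With the tool pointing down it reaches from about 0.4 to 0.85 m from the base axis. Payload 6.9 kg.
Tool frame: the origin (TCP) lies at the very end of the fingers, on their centre line; the grasp point (between the pads) lies 19 mm behind it (robot.hold_point_z is the distance from the TCP to the grasp point, in m); z points along the fingers, y is the direction in which the jaws open and shut (so a half turn about z gives the same grasp; the last joint's range is limited). The gripper opens to 85 mm and grips with 20 to 120 N. Pads are 22 mm wide; open, the fingers measure 114 mm over their backs; the gripper's body (76 mm by 85 mm) begins 54 mm behind the grasp point. The pads swing forward as they close: fully open they stand 13 mm farther back than shut.
Start: joints at [-1.099, 0.507, -0.238, 1.5, 0.126, 1.149, -0.155], TCP at [0.224, 0.584, 0.231] pointing down, gripper open.
Joint ranges: [-3.08, 3.08], [-0.24, 2.05], [-1.43, 1.35], [0, 2.5], [-1.52, 4.66], [0.17, 1.96], [-2.89, 2.89]. Speed limits (rad/s): [2.39, 2.39, 3.14, 3.14, 3.14, 3.14, 3.14].

### API

Orientations are given as a unit quaternion [w, x, y, z].
In Python, from cell import robot gives the robot as it stands.
- The arm moves only by the tool move_arm, never from a script. Its argument "plan" is a list of rows, each an object of numbers: "ax", "ay", "az": the turn, a rotation vector about the tool's x, y, z in units of 6 degrees (1.0 is 6 degrees); "x", "y", "z": the shift along the tool's x, y, z in units of 25 mm (1.0 is 25 mm); "grip": the opening, from 0 (shut) to 1 (fully open). A call has 1 to 20 rows; each row shifts and turns the pose as measured when the row begins, along the tool's axes as they then stand; what a row does not reach is not made up. A row lasts 1/10 s, in which the tool goes at most 50 mm and 8.59 degrees, less where a joint would pass 70% of its speed; a pose out of reach is approached as far as the arm can. A call is refused whole if a number of a shift passes 1 or a number of a turn 1, either way. A call with a gripper value outside its range is refused whole. The fingers move at their own pace and stop on an object; "squeeze" is the grip in N (left out, the last holds). Time passes only in rows, so rows that do not move let the fingers close. It gives the time, the measured TCP pose, the force and the opening at its end, in the units of the state.
- robot.state(): the state, without advancing time (a new reading comes with each control period).
- robot.get_image(name): name is "scene" or "top"; returns a dict with "img" (420x560x3 uint8, red, green, blue), "vertical_fov" (degrees; the focal length in pixels is half the picture's height over the tangent of half this angle, whatever the lens; pixels are square), "cx", "cy" (the principal point, pixels), "R" (3x3) and "t" (3): a world point X has camera coordinates R X + t. Camera axes: x right, y down, z forward; pixel columns grow to the right and rows downward; lengths in m; the calibration is good to about 2 mm. A picture is of the moment at which its call begins. There is no depth.
- robot.sign_off(): hands the job in, once; it reports no verdict.
Trained networks look in a picture, given as the dict that the camera call returned (one of the last four; its "shot" number tells which), for a name from the list of things; names that differ only in an ending like _2 or _b are one class to them, and where a whole thing is asked for, a point or a joint stands for the part that bears it (a point fixed in the world has none). Each returns a list of dicts, best first, with "confidence" (0 to 1); they miss things now and then, are a little off and sometimes report something else, mostly with a low value. They report only what shows in the picture. A call takes as long as a camera call. They do not tell look-alikes from the thing itself.
- robot.look_for(picture, label): "xy" ([column, row] in pixels, amid what is visible of it).
The state is a dict: "t": time; "q": joint angles; "qvel": joint speeds; "effort": joint torques, N m; "position": TCP position; "tcp_rot": TCP orientation; "ft_force": force on the tool from outside, world axes, zero at the start; "wrist_torque": the same for the moment, N m; "grip_width": finger opening in m.
Only numpy, scipy, OpenCV 4.12 (cv2) and the standard library are available. Lean on these libraries where they do the work, as an engineer would, in place of code of your own. Each camera call takes 0.05 s, during which the arm holds its last target.

### The job

Stand the dark pawn blank from the zinc-lined drawer upright in the V of the green cam clamp, between the V block and the open brass jaw, and let go of it. Then swing the red handle counter-clockwise, seen from above, until the sprung jaw drops into the cam's notch and snaps shut on the blank; the notch ends in a stop, so stop turning as soon as you feel it and do not force the handle against it. Leave the blank standing clamped, let go of everything, and leave the other things on the bench and in the drawer where they are.

Things in the scene. Friction and masses are not known exactly. Their poses are not given: they have to be found in the camera images.
- blank: The dark brown turned pawn blank, 45 g, standing upright in the drawer in any of its three places. Origin: centre of its underside, z up along it. 61 mm high: round foot of diameter 34 mm up to 11 mm, slim waist (18 mm at 32 mm height), straight round head of diameter 24 mm from 38 to 58 mm height (grip here).
- clamp: The green cam clamp, fixed, yaw varies. Origin on the bench, on the cam's vertical axis; y points from the cam to nest and jaw. Base plate 100 (x) by 184 mm (y -50 to +134), 12 high; round housing, diameter 92, top 37 mm above the bench, hides the cam. At +y: nest floor 14 mm above the bench, 90 degree steel V block opening to +y (top 32 mm above the bench), then the brass jaw.
- seat (a point): Point on the nest floor, 14 mm above the bench, 85 mm along the clamp's y from the cam axis, where the blank's underside centre rests when pushed fully into the V. With the jaw open the blank has about 6 mm of play from here to clamp +y; set it down in the middle of that, 3 mm to +y of this point, with about 3 mm of play either side. The closing jaw pushes it home.
- jaw: Sliding jaw with yoke and cam roller (the sprung follower); axes as the clamp's, origin on the cam axis at bench height when open. A spring of 8 to 13 N pulls it to clamp -y; the cam holds it open. As the cam turns it first moves 2 mm outwards, then drops 8 mm onto the blank. The roller is then in the notch, whose far side is a rigid stop, about 4 mm of handle travel farther on.
- jaw_face (a point): Middle of the jaw's face that presses on the blank, 24 mm above the bench. Its y in the clamp's frame is about 108 mm when open (106 to 111), 102 mm when clamped on a blank, 99.5 mm if shut with no blank. Jaw bar 76 mm wide, 14 mm thick, top 34 mm above the bench.
- cam_axis (a point): Point on the vertical axis about which the handle turns, 78 mm above the bench (same height as handle).
- handle (a point): Grip point of the red upright handle peg: on its axis, 78 mm above the bench, 65 mm from the cam axis. Peg diameter 18 mm, from the lever's top (50 mm above the bench) to 95 mm. Turn it counter-clockwise from above, 1.1 to 2.1 rad; how far differs each time and cannot be seen. It takes 3 to 6 N; at the stop the force climbs by about 7 N per mm (springy lever). It stays where left.
- drawer: Zinc-lined wooden drawer tray standing on the bench, fixed, 130 mm (x) by 290 mm (y), walls 28 mm (front 34 mm) high, inner floor 6 mm above the bench; origin at the centre of its underside. Three blanks stand in it in a row along y, about 90 mm apart.
- pale_blank1: A pale boxwood pawn blank in the drawer, same shape as the dark one; leave it.
- pale_blank2: Another pale boxwood pawn blank in the drawer; leave it.
- rook: Red-brown rook, 36 mm diameter, 64 mm high, origin under its centre; leave it.
- ring_gauge: Brass ring gauge lying flat, 52 mm outer diameter, 14 mm high; leave it.
- burnisher: Bone burnisher lying flat, 130 by 18 by 9 mm; leave it.
- mug: White enamel mug of gouges, 76 mm diameter, about 140 mm high with the gouges; leave it.
- cork_block: Cork sanding block, 80 by 45 by 28 mm, at the left; leave it.
There are look-alikes about, which are no part of the job. What is shaped like the blank but blue is not meant.

How it is judged:
By the outcome, as a careful person would: the job done as asked, in the order asked, and still so for the second after the job is handed in, with the robot touching nothing.
It also fails if it takes over 61 s, if anything falls off the work surface, if the arm or the gripper's body presses on something with over 40 N, if the wrist force passes 120 N, or if a joint passes its speed limit or range.

## Working session

There is one attempt and no reset: what is moved stays moved. The work goes in short steps, Python scripts to look and compute and a tool call to move; the robot and the scene stay as the last step left them, time stands still between calls to the robot, and variables do not carry over. Pictures are saved under pics/ and viewed, and the job is handed in when it is done.

Besides the shell and the picture viewer there is one more tool, called after "Request:" as name([rows], argument=value, ...), one row to a line, values as JSON. move_arm: Moves the arm, as the interface text tells. Its arguments: {"type":"object","properties":{"plan":{"type":"array"},"squeeze":{"type":"number"}},"required":["plan"]}

```bash
ls; mkdir -p pics; cat > h.py <<'E'
import numpy as np, cv2
from cell import robot
def shot(name,fn):
    p=robot.get_image(name); cv2.imwrite(f'pics/{fn}.png',p['img'][:,:,::-1]); return p
def f(p): return p['img'].shape[0]/2/np.tan(np.radians(p['vertical_fov'])/2)
def ray(p,uv,z):
    F=f(p); d=np.array([(uv[0]-p['cx'])/F,(uv[1]-p['cy'])/F,1.]); R=np.array(p['R']);t=np.array(p['t'])
    c=-R.T@t; w=R.T@d; s=(z-c[2])/w[2]; return c+s*w
def proj(p,X):
    F=f(p); x=np.array(p['R'])@np.array(X)+np.array(p['t']); return np.array([F*x[0]/x[2]+p['cx'],F*x[1]/x[2]+p['cy']])
E
python3 - <<'E'
from h import *
a=shot('scene','s0'); b=shot('top','t0')
for p in(a,b): print(p.keys(),p['vertical_fov'],p['cx'],p['cy'],-np.array(p['R']).T@np.array(p['t']))
for n in ['blank','clamp','jaw','handle','drawer','pale_blank1','rook','mug','jaw_face','cam_axis','seat']:
    for nm,p in (('s',a),('t',b)):
        try: print(n,nm,[(np.round(d['xy']).tolist(),round(d['confidence'],2)) for d in robot.look_for(p,n)])
        except Exception as e: print(n,nm,e)
s=robot.state(); print(s)
E
```

```text
pics
dict_keys(['img', 'vertical_fov', 'cx', 'cy', 'R', 't', 'shot']) 43.40550522903502 280.3365565834982 208.33248284074241 [ 1.21309339 -0.26327231  1.15108267]
dict_keys(['img', 'vertical_fov', 'cx', 'cy', 'R', 't', 'shot']) 50.33713712100651 281.7531111371776 199.78848984506777 [0.36635021 0.00928018 1.3124207 ]
blank s [([179.0, 258.0], 0.76), ([89.0, 247.0], 0.64), ([137.0, 228.0], 0.61), ([138.0, 270.0], 0.53)]
blank t [([394.0, 227.0], 0.64), ([398.0, 193.0], 0.58), ([432.0, 231.0], 0.5)]
clamp s [([318.0, 184.0], 0.9)]
clamp t [([228.0, 215.0], 0.8), ([208.0, 219.0], 0.64)]
jaw s [([336.0, 163.0], 0.75), ([166.0, 216.0], 0.28)]
jaw t [([210.0, 221.0], 0.52)]
handle s [([286.0, 187.0], 0.57)]
handle t []
drawer s [([135.0, 229.0], 0.61), ([165.0, 216.0], 0.57)]
drawer t [([366.0, 240.0], 0.95)]
pale_blank1 s [([168.0, 208.0], 0.74), ([201.0, 201.0], 0.69)]
pale_blank1 t [([328.0, 234.0], 0.7), ([359.0, 236.0], 0.62)]
rook s [([289.0, 294.0], 0.63)]
rook t [([300.0, 130.0], 0.52)]
mug s [([178.0, 299.0], 0.61), ([136.0, 228.0], 0.24)]
mug t [([382.0, 148.0], 0.94), ([299.0, 12
[... 248 characters left out ...]
.0, 218.0], 0.7)]
{'t': 1.2, 'q': array([-1.0995108 ,  0.50750365, -0.23756372,  1.50017104,  0.12571921,
        1.14888979, -0.15480412]), 'qvel': array([ 0.0008931 ,  0.00056409, -0.00090888, -0.00083179, -0.00148637,
       -0.00171975,  0.00094568]), 'effort': array([ 8.25421721e-04, -6.20375419e+01, -2.18439728e+00, -2.49965322e+01,
        1.40939860e-02,  2.51353784e-03, -1.03790572e-05]), 'position': array([0.22360229, 0.58364198, 0.23128146]), 'tcp_rot': array([1.05319597e-05, 1.81901894e-01, 9.83316684e-01, 1.37285601e-06]), 'ft_force': array([ 1.36595881,  0.4287146 , -0.65923462]), 'wrist_torque': array([-0.01552548,  0.01822884, -0.01989506]), 'grip_width': 0.08560691766884611}
```

View pics/s0.png

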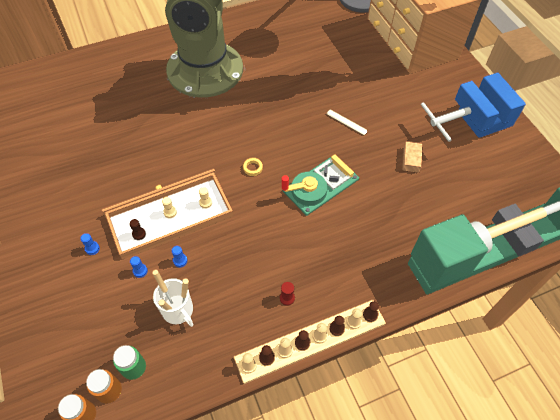

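View pics/t0.png

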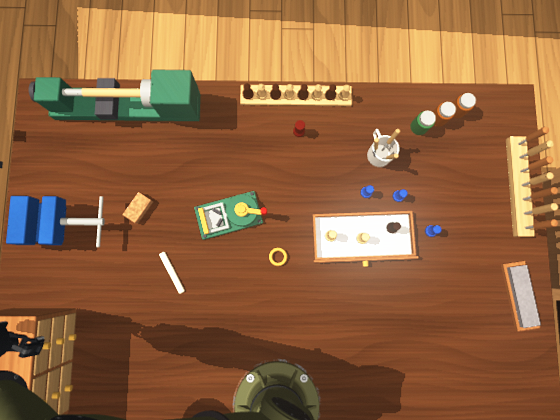

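```bash
python3 - <<'E'
import cv2,numpy as np
s=cv2.imread('pics/s0.png');t=cv2.imread('pics/t0.png')
a=cv2.resize(s[160:310,50:230],None,fx=4,fy=4,interpolation=cv2.INTER_CUBIC)
b=cv2.resize(t[180:280,290:450],None,fx=5,fy=5,interpolation=cv2.INTER_CUBIC)
c=cv2.resize(t[165:265,160:290],None,fx=6,fy=6,interpolation=cv2.INTER_CUBIC)
d=cv2.resize(s[120:240,240:400],None,fx=5,fy=5,interpolation=cv2.INTER_CUBIC)
for n,i in zip('abcd',(a,b,c,d)): cv2.imwrite(f'pics/c_{n}.png',i)
E
```

```text
(no output)
```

View pics/c_b.png

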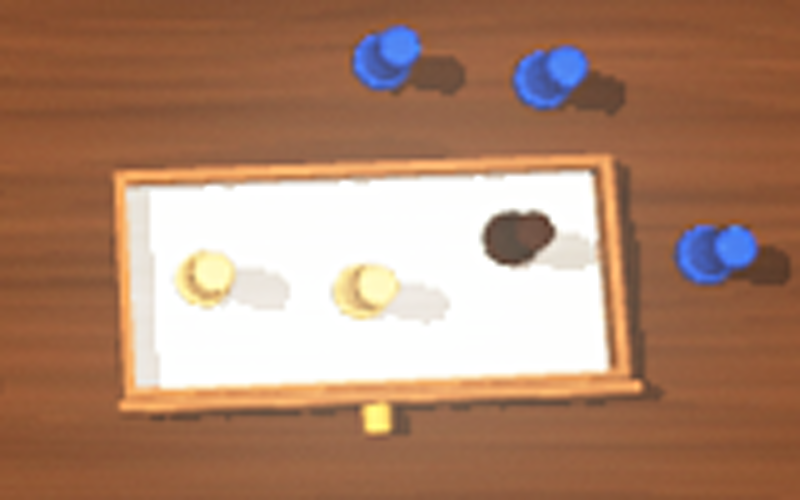

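View pics/c_a.png

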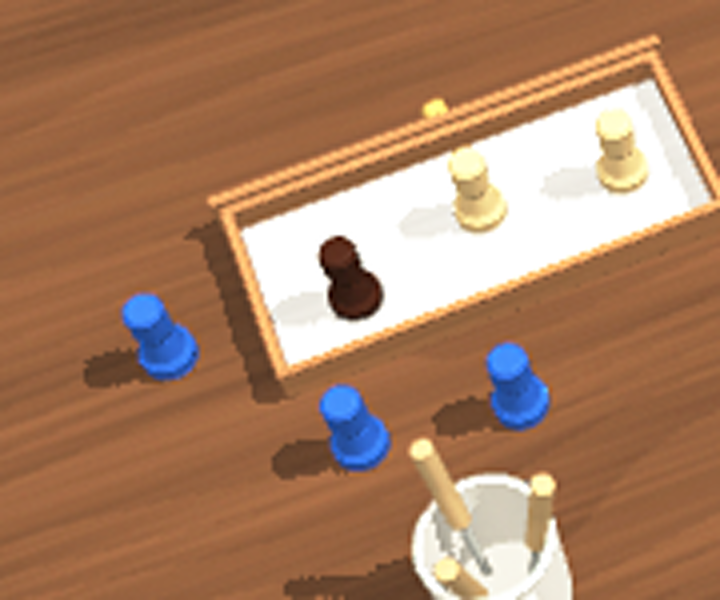

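View pics/c_c.png

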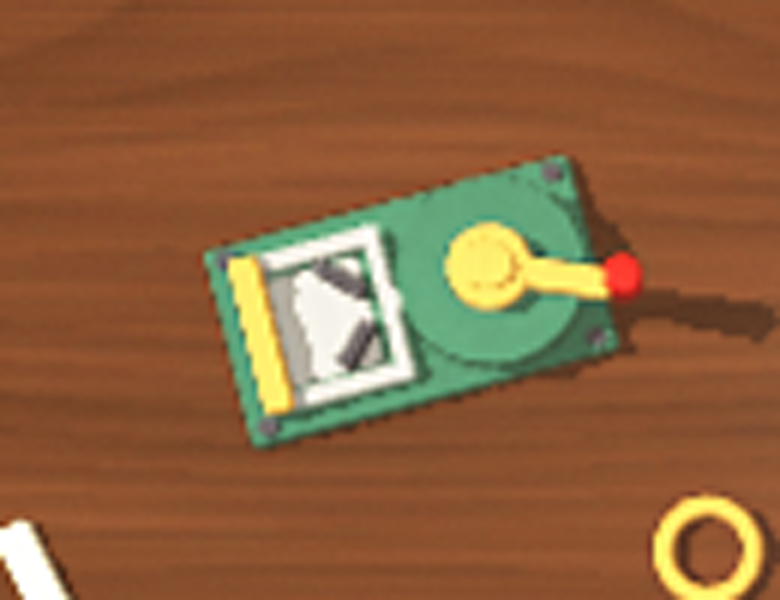

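View pics/c_d.png

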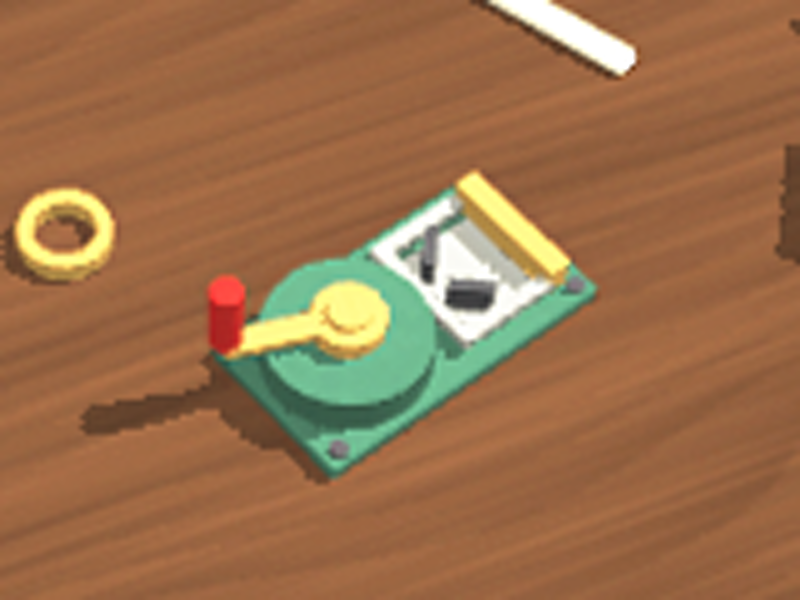

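```bash
cat > fit.py <<'E'
from h import *
import pickle
from scipy.optimize import least_squares, minimize
a=robot.get_image('scene'); b=robot.get_image('top'); pickle.dump((a,b),open('cams.pkl','wb'))
# blank silhouette
prof=[(0,17),(.006,17),(.011,17),(.014,14),(.02,11.5),(.032,9),(.038,12),(.048,12),(.058,12),(.061,10)]
prof=[(z,r/1000) for z,r in prof]
th=np.linspace(0,2*np.pi,40)
def sil(p,x,y,z0,K=6):
    m=np.zeros((420*K,560*K),np.uint8) if False else None
    x0,y0,w,hh=p['roi']; m=np.zeros((hh*K,w*K),np.uint8)
    rings=[np.array([proj(p,[x+r*np.cos(t),y+r*np.sin(t),z0+z]) for t in th]) for z,r in prof]
    for A,B in zip(rings[:-1],rings[1:]):
        h=cv2.convexHull(np.vstack([A,B]).astype(np.float32))[:,0]
        cv2.fillConvexPoly(m,np.round((h+.5-[x0,y0])*K).astype(np.int32),255)
    return cv2.resize(m,(w,hh),interpolation=cv2.INTER_AREA)/255.
def mask(p,roi):
    x0,y0,w,h=roi; im=p['img'][y0:y0+h,x0:x0+w].astype(float); return im
a['roi']=(120,212,32,32); b['roi']=(380,216,27,22)
tgt=[]
for p in (a,b):
    im=mask(p,p['roi']); g=im.max(2); m=np.clip((150-g)/90,0,1); m[m<.0]=0; tgt.append(m)
    print(np.round(m.sum(),1))
def fitone(ps,ts,x0):
    f_=lambda v: sum(((sil(p,v[0],v[1],.006)-t)**2).sum() for p,t in zip(ps,ts))
    r=minimize(f_,x0,method='Nelder-Mead',options=dict(initial_simplex=[x0,[x0[0]+.006,x0[1]],[x0[0],x0[1]+.006]],xatol=2e-4))
    return r.x,r.fun
x0=ray(b,(392.8,227.6),.012)[:2]; print('init top',x0,'scene',ray(a,(138.7,233.),.012)[:2])
print('both',fitone((a,b),tgt,x0)); print('scene',fitone((a,),tgt[:1],x0)); print('top',fitone((b,),tgt[1:],x0))
# clamp corners
T=np.array([[205,253],[565,155],[620,345],[262,447]])/6+[160,165]-.5+.5/6
S=np.array([[595,293],[327,475]])/5+[240,120]-.5+.1
tw=[ray(b,u,.012)[:2] for u in T]; sw=[ray(a,u,.012)[:2] for u in S]
print('corners',np.round(tw,4).tolist(),np.round(sw,4).tolist())
# local corners: T0=left-top image (+y clamp, +x world), ...
loc=np.array([[.05,.134],[.05,-.05],[-.05,-.05],[-.05,.134]])
def res(v,W,L): 
    c,s=np.cos(v[2]),np.sin(v[2]); return ((L@np.array([[c,s],[-s,c]])+v[:2])-W).ravel()
r=least_squares(res,[.55,.1,0],args=(np.array(tw),loc)); print('clamp top',r.x,np.round(r.fun*1000,1))
r2=least_squares(res,r.x,args=(np.array(sw),np.array([[.05,.134],[.05,-.05]]))); print('clamp scene',r2.x,np.round(r2.fun*1000,1))
# peg tip and hub
print('peg top',ray(b,np.array([622,275])/6+[160,165]-.4,.095),'scene',ray(a,np.array([227,288])/5+[240,120]-.4,.095))
E
python3 fit.py
```

```text
185.3
56.3
init top [ 0.49367739 -0.33886349] scene [ 0.49202993 -0.3339206 ]
both (array([ 0.49320431, -0.33456858]), np.float64(93.40059293434149))
scene (array([ 0.49061462, -0.33516815]), np.float64(39.61492374727669))
top (array([ 0.49516103, -0.33692704]), np.float64(52.8584155666624))
corners [[0.5513, 0.2448], [0.6012, 0.0699], [0.5075, 0.0418], [0.4569, 0.214]] [[0.5533, 0.2437], [0.6015, 0.0669]]
clamp top [0.54109319 0.10232797 0.2868809 ] [-0.1  0.2  2.  -1.4 -0.2 -1.6 -1.6  2.7]
clamp scene [0.54018347 0.10163885 0.26592797] [-0.1  0.4  0.1 -0.4]
peg top [0.53060193 0.03910795 0.095     ] scene [0.52941984 0.04156408 0.095     ]
```

```bash
cat > fit2.py <<'E'
import pickle
exec(open('fit.py').read().split('a=robot')[0])
src=open('fit.py').read()
a,b=pickle.load(open('cams.pkl','rb'))
exec('prof=['+src.split('prof=[',1)[1].split("a['roi']")[0])
a['roi']=(120,212,32,32); b['roi']=(380,216,27,22)
def run(p,th_):
    x0,y0,w,h=p['roi']; im=p['img'][y0:y0+h,x0:x0+w].astype(float).max(2)
    t=np.clip((th_[1]-im)/(th_[1]-th_[0]),0,1)
    n,l,st,_=cv2.connectedComponentsWithStats((t>.3).astype(np.uint8)); k=1+np.argmax(st[1:,4]); t=t*(cv2.dilate((l==k).astype(np.uint8),np.ones((3,3)))>0)
    return t
ts=[run(a,(80,170)),run(b,(80,170))]
f_=lambda ps,tt: (lambda v: sum(((sil(p,v[0],v[1],.006)-t)**2).sum() for p,t in zip(ps,tt)))
for nm,ps,tt in (('both',(a,b),ts),('scene',(a,),ts[:1]),('top',(b,),ts[1:])):
    x0=np.array([.493,-.336]); r=minimize(f_(ps,tt),x0,method='Nelder-Mead',options=dict(initial_simplex=[x0,x0+[.006,0],x0+[0,.006]],xatol=2e-4)); print(nm,r.x,r.fun)
    if nm=='both': vb=r.x
o=[]
for p,t in zip((a,b),ts):
    x0,y0,w,h=p['roi']; im=p['img'][y0:y0+h,x0:x0+w][:,:,::-1].copy(); s=sil(p,*vb,.006)
    row=np.hstack([cv2.resize(q,(260,260),interpolation=cv2.INTER_NEAREST) for q in (im,cv2.merge([(t*255).astype(np.uint8)]*3),cv2.merge([(s*255).astype(np.uint8)]*3))]); o.append(row)
cv2.imwrite('pics/bl.png',np.vstack(o))
# clamp silhouette
def hull(p,P): return cv2.convexHull(np.array([proj(p,q) for q in P]).astype(np.float32))[:,0]
def csil(p,v,K=4):
    x0,y0,w,h=p['croi']; m=np.zeros((h*K,w*K),np.uint8); c,s=np.cos(v[2]),np.sin(v[2])
    W=lambda P:[(v[0]+c*x-s*y,v[1]+s*x+c*y,z) for x,y,z in P]
    box=lambda X,Y,Z:[(x,y,z) for x in X for y in Y for z in Z]
    for P in (box((-.05,.05),(-.05,.134),(0,.012)),[(.046*np.cos(t),.046*np.sin(t),z) for t in th for z in (0.012,.037)],box((-.038,.038),(v[3],v[3]+.014),(.014,.034))):
        cv2.fillConvexPoly(m,np.round((hull(p,W(P))+.5-[x0,y0])*K).astype(np.int32),255)
    return cv2.resize(m,(w,h),interpolation=cv2.INTER_AREA)/255.
b['croi']=(185,182,85,65); a['croi']=(280,145,90,75)
ct=[];ci=[]
for p in (a,b):
    x0,y0,w,h=p['croi']; im=p['img'][y0:y0+h,x0:x0+w]; hsv=cv2.cvtColor(im,cv2.COLOR_RGB2HSV).astype(int)
    R,G,B=[im[:,:,i].astype(int) for i in range(3)]
    m=((G>R+5)|((R>180)&(G>150))|((abs(R-B)<25)&(R>60))).astype(np.uint8)
    cs,_=cv2.findContours(m,cv2.RETR_EXTERNAL,cv2.CHAIN_APPROX_NONE); cm=max(cs,key=cv2.contourArea); m2=np.zeros_like(m); cv2.drawContours(m2,[cm],-1,1,-1); ct.append(m2.astype(float)); ci.append(im)
for nm,ii in (('both',(0,1)),('scene',(0,)),('top',(1,))):
    P=[(a,b)[i] for i in ii];T=[ct[i] for i in ii]
    x0=np.array([.541,.102,.275,.108])
    g=lambda v: sum(((csil(p,v)-t)**2).sum() for p,t in zip(P,T))
    r=minimize(g,x0,method='Nelder-Mead',options=dict(initial_simplex=[x0]+[x0+d for d in np.diag([.005,.005,.04,.003])],xatol=1e-4,fatol=1e-3)); print(nm,np.round(r.x,4),r.fun)
    if nm=='both': vc=r.x
o=[]
for p,t,im in zip((a,b),ct,ci):
    s=csil(p,vc); e=im[:,:,::-1].copy(); e2=cv2.resize(e,(400,300),interpolation=cv2.INTER_NEAREST)
    d=cv2.merge([(t*255).astype(np.uint8),(s*255).astype(np.uint8),(s*255).astype(np.uint8)]); o.append(np.hstack([e2,cv2.resize(d,(400,300),interpolation=cv2.INTER_NEAREST)]))
cv2.imwrite('pics/cl.png',np.vstack(o))
E
python3 fit2.py
```

```text
both [ 0.49352674 -0.33504837] 61.75134179161861
scene [ 0.4915688  -0.33493875] 27.91662394805417
top [ 0.49515958 -0.33647164] 31.01312614806271
both [0.5403 0.1043 0.279  0.1081] 154.28975009611688
scene [0.5396 0.1048 0.2983 0.1084] 90.58755863129566
top [0.5414 0.1041 0.2811 0.109 ] 26.779623221837753
```

View pics/bl.png

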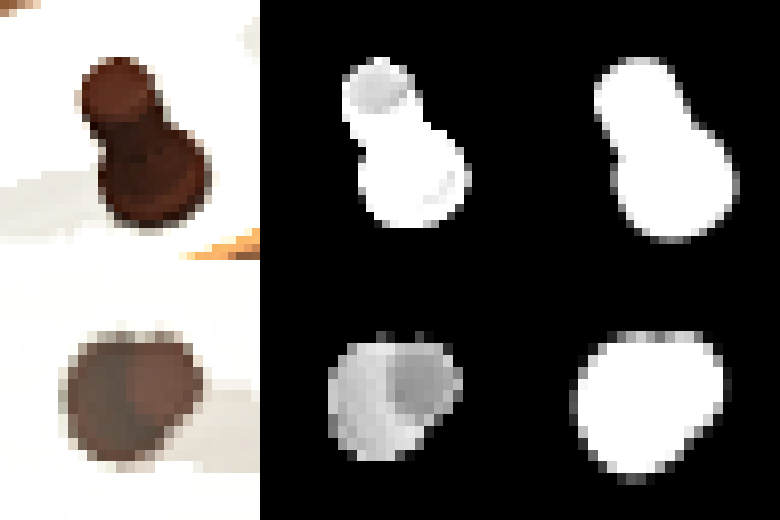

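View pics/cl.png

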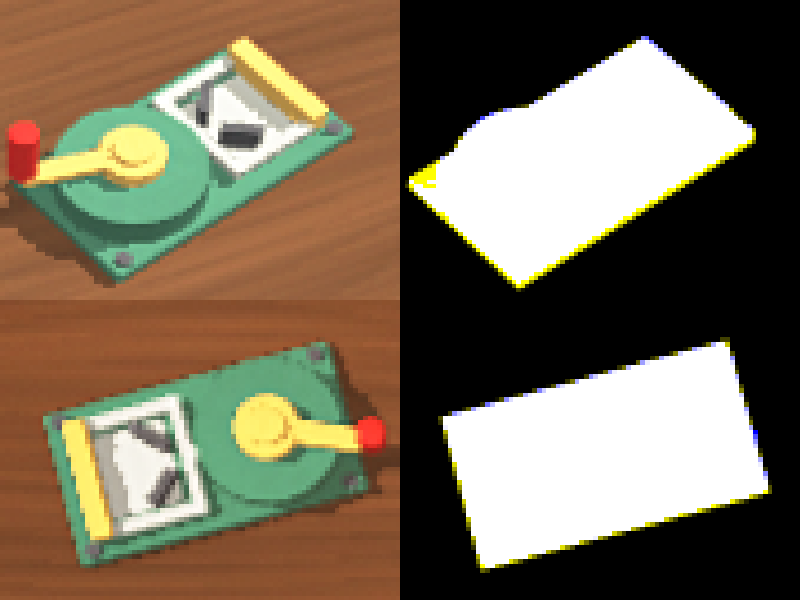

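```bash
cat >> h.py <<'E'
from scipy.spatial.transform import Rotation as Rn
def st():
    s=robot.state(); w,x,y,z=s['tcp_rot']; R=Rn.from_quat([x,y,z,w]).as_matrix(); return s,R
def goal(pos,yaw):
    "tool y at world angle yaw, z down; print shift/turn in tool units"
    s,R=st(); d=R.T@(np.array(pos)-s['position'])/.025
    yv=np.array([np.cos(yaw),np.sin(yaw),0]); zv=np.array([0,0,-1.]); xv=np.cross(yv,zv); G=np.c_[xv,yv,zv]
    rv=np.degrees(Rn.from_matrix(R.T@G).as_rotvec())/6
    print('t',round(s['t'],2),'pos',np.round(s['position'],4),'F',np.round(s['ft_force'],1),'w',round(s['grip_width'],4),'q',np.round(s['q'],2)); print(' shift',np.round(d,2),'turn',np.round(rv,2))
E
cat > fit3.py <<'E'
exec(open('fit2.py').read().split('ts=[run')[0])
res=[]
K=8
def cmp(p,t):
    def g(v): return ((sil(p,v[0],v[1],.006)-t)**2).sum()
    return g
ts=[]
for p in (a,b):
    x0,y0,w,h=p['roi']; im=p['img'][y0:y0+h,x0:x0+w].astype(float); g=im[:,:,2]
    t=np.clip((235-g)/ (235-np.where(g<120,g,90)),0,1)
    n,l,s_,_=cv2.connectedComponentsWithStats((t>.4).astype(np.uint8)); k=1+np.argmax(s_[1:,4]); t=(t*(l==k)); ts.append(t)
for nm,ii in (('both',(0,1)),('s',(0,)),('t',(1,))):
    F_=lambda v: sum(cmp((a,b)[i],ts[i])(v) for i in ii)
    x0=np.array([.493,-.336]); r=minimize(F_,x0,method='Nelder-Mead',options=dict(initial_simplex=[x0,x0+[.006,0],x0+[0,.006]],xatol=2e-4)); print(nm,r.x,r.fun)
E
python3 fit3.py; python3 -c "
from h import *
goal([.45,.35,.2],.279)"
```

```text
both [ 0.49321148 -0.33460995] 33.71461816798716
s [ 0.49136533 -0.33488511] 16.939869884490598
t [ 0.49518942 -0.33594954] 10.97403662087343
t 1.3 pos [0.2236 0.5836 0.2313] F [0.1 0.6 0.2] w 0.0858 q [-1.1   0.51 -0.24  1.5   0.13  1.15 -0.15]
 shift [-11.8   -5.49   1.25] turn [-0.    0.    8.84]
```

Request:
move_arm([
  {"az": 1,"x": -0.8},
  {"az": 1,"x": -0.8},
  {"az": 1,"x": -0.6,"y": 0.5},
  {"az": 1,"x": -0.5,"y": 0.7},
  {"az": 1,"x": -0.4,"y": 0.9},
  {"az": 1,"x": -0.4,"y": 0.9},
  {"az": 1,"x": -0.3,"y": 1},
  {"az": 1,"x": -0.3,"y": 1},
  {"az": 0.84,"x": -0.3,"y": 1},
])

```text
invalid input
```

```bash
python3 -c "
from h import *
goal([.493,-.335,.16],.279)"
```

```text
t 1.3 pos [0.2236 0.5836 0.2313] F [0.1 0.6 0.2] w 0.0858 q [-1.1   0.51 -0.24  1.5   0.13  1.15 -0.15]
 shift [-23.21 -30.46   2.85] turn [-0.    0.    8.84]
```

Request:
move_arm([
  {"ax": 0,"ay": 0,"az": 1,"x": -0.8,"y": 0,"z": 0,"grip": 1},
  {"ax": 0,"ay": 0,"az": 1,"x": -0.8,"y": 0.2,"z": 0,"grip": 1},
  {"ax": 0,"ay": 0,"az": 1,"x": -0.6,"y": 0.5,"z": 0,"grip": 1},
  {"ax": 0,"ay": 0,"az": 1,"x": -0.5,"y": 0.7,"z": 0,"grip": 1},
  {"ax": 0,"ay": 0,"az": 1,"x": -0.4,"y": 0.9,"z": 0,"grip": 1},
  {"ax": 0,"ay": 0,"az": 1,"x": -0.4,"y": 0.9,"z": 0,"grip": 1},
  {"ax": 0,"ay": 0,"az": 1,"x": -0.3,"y": 1,"z": 0,"grip": 1},
  {"ax": 0,"ay": 0,"az": 1,"x": -0.3,"y": 1,"z": 0,"grip": 1},
  {"ax": 0,"ay": 0,"az": 0.8,"x": -0.3,"y": 1,"z": 0,"grip": 1},
])

```text
t: 2.2
position: [0.4274, 0.6094, 0.232]
tcp_rot: [-0.002, 0.611, 0.792, -0.0]
ft_force: [0.2, 1.1, 0.3]
grip_width: 0.0853
```

```bash
python3 -c "
from h import *
goal([.493,-.335,.16],.279)"
```

```text
t 2.2 pos [0.4274 0.6094 0.232 ] F [0.2 1.1 0.3] w 0.0853 q [-1.    0.7   0.02  1.12 -0.02  1.32 -0.72]
 shift [-37.21  -7.07   2.79] turn [-0.02 -0.03 -0.21]
```

Request:
move_arm([
  {"ax": 0,"ay": 0,"az": -0.2,"x": -1,"y": -0.2,"z": 0,"grip": 1},
  {"ax": 0,"ay": 0,"az": 0,"x": -1,"y": -0.2,"z": 0,"grip": 1},
  {"ax": 0,"ay": 0,"az": 0,"x": -1,"y": -0.2,"z": 0,"grip": 1},
  {"ax": 0,"ay": 0,"az": 0,"x": -1,"y": -0.2,"z": 0,"grip": 1},
  {"ax": 0,"ay": 0,"az": 0,"x": -1,"y": -0.2,"z": 0,"grip": 1},
  {"ax": 0,"ay": 0,"az": 0,"x": -1,"y": -0.2,"z": 0,"grip": 1},
  {"ax": 0,"ay": 0,"az": 0,"x": -1,"y": -0.2,"z": 0,"grip": 1},
  {"ax": 0,"ay": 0,"az": 0,"x": -1,"y": -0.2,"z": 0,"grip": 1},
  {"ax": 0,"ay": 0,"az": 0,"x": -1,"y": -0.2,"z": 0,"grip": 1},
  {"ax": 0,"ay": 0,"az": 0,"x": -1,"y": -0.2,"z": 0,"grip": 1},
  {"ax": 0,"ay": 0,"az": 0,"x": -1,"y": -0.2,"z": 0,"grip": 1},
  {"ax": 0,"ay": 0,"az": 0,"x": -1,"y": -0.2,"z": 0,"grip": 1},
  {"ax": 0,"ay": 0,"az": 0,"x": -1,"y": -0.2,"z": 0,"grip": 1},
  {"ax": 0,"ay": 0,"az": 0,"x": -1,"y": -0.2,"z": 0,"grip": 1},
  {"ax": 0,"ay": 0,"az": 0,"x": -1,"y": -0.2,"z": 0,"grip": 1},
  {"ax": 0,"ay": 0,"az": 0,"x": -1,"y": -0.2,"z": 0,"grip": 1},
  {"ax": 0,"ay": 0,"az": 0,"x": -1,"y": -0.2,"z": 0,"grip": 1},
  {"ax": 0,"ay": 0,"az": 0,"x": -1,"y": -0.2,"z": 0,"grip": 1},
  {"ax": 0,"ay": 0,"az": 0,"x": -1,"y": -0.2,"z": 0,"grip": 1},
  {"ax": 0,"ay": 0,"az": 0,"x": -1,"y": -0.2,"z": 0,"grip": 1},
])

```text
t: 4.2
position: [0.4702, 0.0839, 0.2283]
tcp_rot: [-0.0, 0.603, 0.798, 0.001]
ft_force: [-0.2, -0.6, -0.1]
grip_width: 0.0856
```

```bash
python3 -c "
from h import *
goal([.493,-.335,.16],.279)"
```

```text
t 4.2 pos [0.4702 0.0839 0.2283] F [-0.2 -0.6 -0.1] w 0.0856 q [-0.31  0.28  0.11  1.88 -0.04  0.98  0.09]
 shift [-16.37  -3.71   2.7 ] turn [ 0.01 -0.02 -0.02]
```

Request:
move_arm([
  {"ax": 0,"ay": 0,"az": 0,"x": -1,"y": -0.23,"z": 0,"grip": 1},
  {"ax": 0,"ay": 0,"az": 0,"x": -1,"y": -0.23,"z": 0,"grip": 1},
  {"ax": 0,"ay": 0,"az": 0,"x": -1,"y": -0.23,"z": 0,"grip": 1},
  {"ax": 0,"ay": 0,"az": 0,"x": -1,"y": -0.23,"z": 0,"grip": 1},
  {"ax": 0,"ay": 0,"az": 0,"x": -1,"y": -0.23,"z": 0,"grip": 1},
  {"ax": 0,"ay": 0,"az": 0,"x": -1,"y": -0.23,"z": 0,"grip": 1},
  {"ax": 0,"ay": 0,"az": 0,"x": -1,"y": -0.23,"z": 0.1,"grip": 1},
  {"ax": 0,"ay": 0,"az": 0,"x": -1,"y": -0.23,"z": 0.3,"grip": 1},
  {"ax": 0,"ay": 0,"az": 0,"x": -1,"y": -0.23,"z": 0.3,"grip": 1},
  {"ax": 0,"ay": 0,"az": 0,"x": -1,"y": -0.23,"z": 0.3,"grip": 1},
  {"ax": 0,"ay": 0,"az": 0,"x": -1,"y": -0.23,"z": 0.3,"grip": 1},
  {"ax": 0,"ay": 0,"az": 0,"x": -1,"y": -0.23,"z": 0.3,"grip": 1},
  {"ax": 0,"ay": 0,"az": 0,"x": -1,"y": -0.23,"z": 0.3,"grip": 1},
  {"ax": 0,"ay": 0,"az": 0,"x": -0.8,"y": -0.23,"z": 0.3,"grip": 1},
  {"ax": 0,"ay": 0,"az": 0,"x": -0.5,"y": -0.23,"z": 0.2,"grip": 1},
  {"ax": 0,"ay": 0,"az": 0,"x": -0.3,"y": 0,"z": 0,"grip": 1},
  {"ax": 0,"ay": 0,"az": 0,"x": 0,"y": 0,"z": 0,"grip": 1},
])

```text
t: 5.9
position: [0.4888, -0.3092, 0.1681]
tcp_rot: [0.003, 0.603, 0.798, 0.003]
ft_force: [-0.6, 0.7, -0.1]
grip_width: 0.0855
```

```bash
python3 -c "
from h import *
goal([.493,-.335,.035],.279)
p=shot('top','t1');q=shot('scene','s1')
cv2.imwrite('pics/t1c.png',cv2.resize(p['img'][170:270,310:450,::-1],None,fx=5,fy=5,interpolation=cv2.INTER_CUBIC))
cv2.imwrite('pics/s1c.png',cv2.resize(q['img'][140:290,60:240,::-1],None,fx=4,fy=4,interpolation=cv2.INTER_CUBIC))
"
```

```text
t 5.9 pos [ 0.4888 -0.3092  0.1681] F [-0.6  0.7 -0.1] w 0.0855 q [ 0.39  0.49  0.2   1.73 -0.13  0.93  0.92]
 shift [-1.03 -0.16  5.32] turn [ 0.08  0.01 -0.03]
```

View pics/s1c.png

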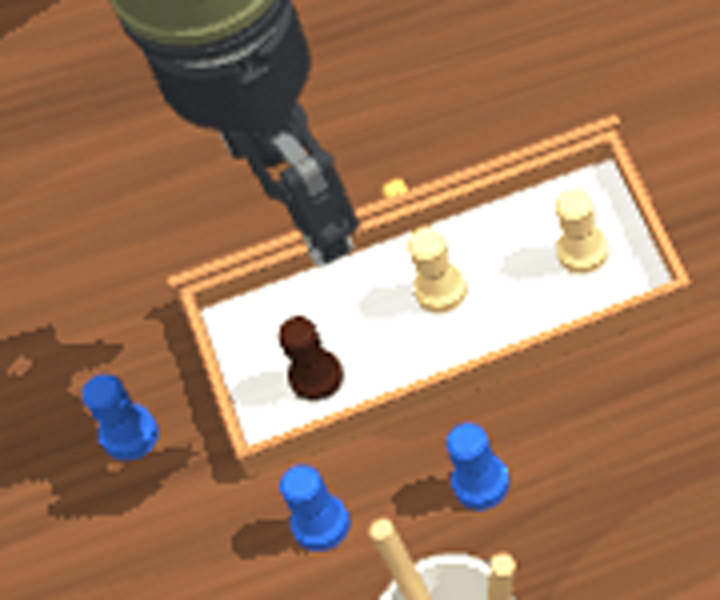

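View pics/t1c.png

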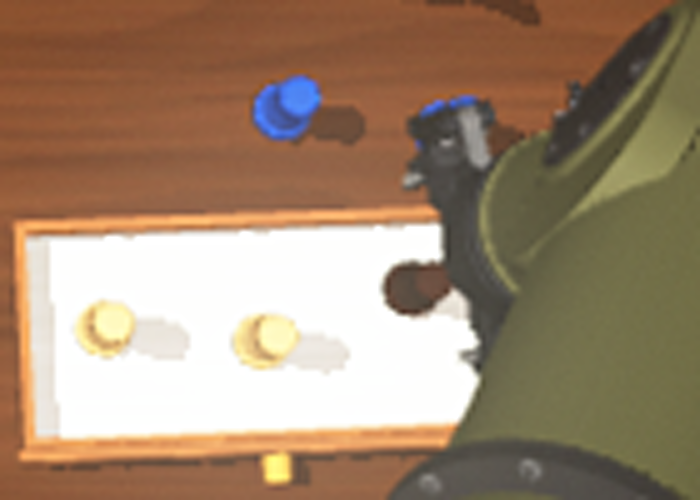

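Request:
move_arm([
  {"ax": 0.1,"ay": 0,"az": 0,"x": -0.5,"y": -0.1,"z": 0.3,"grip": 1},
  {"ax": 0,"ay": 0,"az": 0,"x": -0.4,"y": 0,"z": 0.6,"grip": 1},
  {"ax": 0,"ay": 0,"az": 0,"x": -0.1,"y": 0,"z": 0.8,"grip": 1},
  {"ax": 0,"ay": 0,"az": 0,"x": 0,"y": 0,"z": 0.6,"grip": 1},
  {"ax": 0,"ay": 0,"az": 0,"x": 0,"y": 0,"z": 0.3,"grip": 1},
  {"ax": 0,"ay": 0,"az": 0,"x": 0,"y": 0,"z": 0,"grip": 1},
  {"ax": 0,"ay": 0,"az": 0,"x": 0,"y": 0,"z": 0,"grip": 1},
])

```text
t: 6.7
position: [0.4959, -0.3329, 0.0979]
tcp_rot: [-0.0, 0.6, 0.8, -0.001]
ft_force: [0.4, -0.1, -0.1]
grip_width: 0.0853
```

```bash
python3 -c "
from h import *
goal([.493,-.335,.035],.279)"
```

```text
t 6.7 pos [ 0.4959 -0.3329  0.0979] F [ 0.4 -0.1 -0.1] w 0.0853 q [ 0.43  0.6   0.19  1.75 -0.14  0.8   0.97]
 shift [-0.05 -0.13  2.52] turn [-0.02  0.    0.03]
```

Request:
move_arm([
  {"ax": 0,"ay": 0,"az": 0,"x": 0,"y": -0.1,"z": 0.5,"grip": 1},
  {"ax": 0,"ay": 0,"az": 0,"x": -0.05,"y": 0,"z": 0.7,"grip": 1},
  {"ax": 0,"ay": 0,"az": 0,"x": 0,"y": 0,"z": 0.6,"grip": 1},
  {"ax": 0,"ay": 0,"az": 0,"x": 0,"y": 0,"z": 0.4,"grip": 1},
  {"ax": 0,"ay": 0,"az": 0,"x": 0,"y": 0,"z": 0.2,"grip": 1},
  {"ax": 0,"ay": 0,"az": 0,"x": 0,"y": 0,"z": 0,"grip": 1},
])

```text
t: 7.3
position: [0.4947, -0.336, 0.0363]
tcp_rot: [0.002, 0.6, 0.8, -0.001]
ft_force: [0.2, 0.7, -0.6]
grip_width: 0.0858
```

```bash
python3 -c "
from h import *
goal([.493,-.335,.035],.279)
q=shot('scene','s2'); s=robot.state(); pp=proj(q,s['position']-[0,0,0]); print(pp, proj(q,[.493,-.335,.064]),proj(q,[.493,-.335,.006]))
cv2.imwrite('pics/s2c.png',cv2.resize(q['img'][170:260,90:190,::-1],None,fx=6,fy=6,interpolation=cv2.INTER_CUBIC))
"
```

```text
t 7.3 pos [ 0.4947 -0.336   0.0363] F [ 0.2  0.7 -0.6] w 0.0858 q [ 0.45  0.68  0.16  1.8  -0.16  0.67  0.99]
 shift [ 0.06 -0.05  0.05] turn [0.01 0.04 0.04]
[135.82821495 229.24042378] [133.49416791 222.80323147] [138.91480054 234.64769772]
```

View pics/s2c.png

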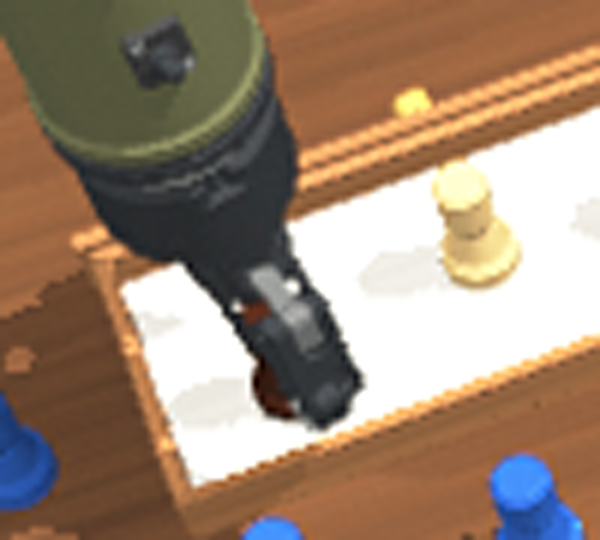

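Request:
move_arm([
  {"ax": 0,"ay": 0,"az": 0,"x": 0,"y": 0,"z": 0,"grip": 0},
  {"ax": 0,"ay": 0,"az": 0,"x": 0,"y": 0,"z": 0,"grip": 0},
  {"ax": 0,"ay": 0,"az": 0,"x": 0,"y": 0,"z": 0,"grip": 0},
  {"ax": 0,"ay": 0,"az": 0,"x": 0,"y": 0,"z": 0,"grip": 0},
  {"ax": 0,"ay": 0,"az": 0,"x": 0,"y": 0,"z": 0,"grip": 0},
  {"ax": 0,"ay": 0,"az": 0,"x": 0,"y": 0,"z": 0,"grip": 0},
], squeeze=35)

```text
t: 7.95
position: [0.4961, -0.337, 0.0391]
tcp_rot: [0.004, 0.6, 0.8, -0.001]
ft_force: [0.1, -0.6, -0.2]
grip_width: 0.023
```

```bash
python3 -c "
from h import *
goal([.493,-.335,.035],.279)"
```

```text
t 7.95 pos [ 0.4961 -0.337   0.0391] F [ 0.1 -0.6 -0.2] w 0.023 q [ 0.45  0.68  0.16  1.8  -0.16  0.67  0.99]
 shift [ 0.11 -0.1   0.16] turn [0.04 0.07 0.04]
```

Request:
move_arm([
  {"ax": 0,"ay": 0,"az": 0,"x": 0,"y": 0,"z": -0.4,"grip": 0},
  {"ax": 0,"ay": 0,"az": 0,"x": 0,"y": 0,"z": -0.8,"grip": 0},
  {"ax": 0,"ay": 0,"az": 0,"x": 0,"y": 0,"z": -1,"grip": 0},
  {"ax": 0,"ay": 0,"az": 0,"x": 0,"y": 0,"z": -1,"grip": 0},
  {"ax": 0,"ay": 0,"az": 0,"x": 0,"y": 0,"z": -1,"grip": 0},
  {"ax": 0,"ay": 0,"az": 0,"x": 0,"y": 0,"z": -0.6,"grip": 0},
  {"ax": 0,"ay": 0,"az": 0,"x": 0,"y": 0,"z": -0.3,"grip": 0},
  {"ax": 0,"ay": 0,"az": 0,"x": 0,"y": 0,"z": 0,"grip": 0},
])

```text
t: 8.75
position: [0.4945, -0.3359, 0.1753]
tcp_rot: [0.004, 0.6, 0.8, -0.001]
ft_force: [0.3, 0.1, -1.9]
grip_width: 0.0229
```

```bash
python3 -c "
from h import *
goal([.516,.189,.17],.279)
q=shot('scene','s3')
cv2.imwrite('pics/s3c.png',cv2.resize(q['img'][140:260,70:220,::-1],None,fx=5,fy=5,interpolation=cv2.INTER_CUBIC))
"
```

```text
t 8.75 pos [ 0.4945 -0.3359  0.1753] F [ 0.3  0.1 -1.9] w 0.0229 q [ 0.42  0.51  0.21  1.67 -0.12  0.96  0.96]
 shift [19.92  6.68  0.09] turn [0.04 0.07 0.04]
```

View pics/s3c.png

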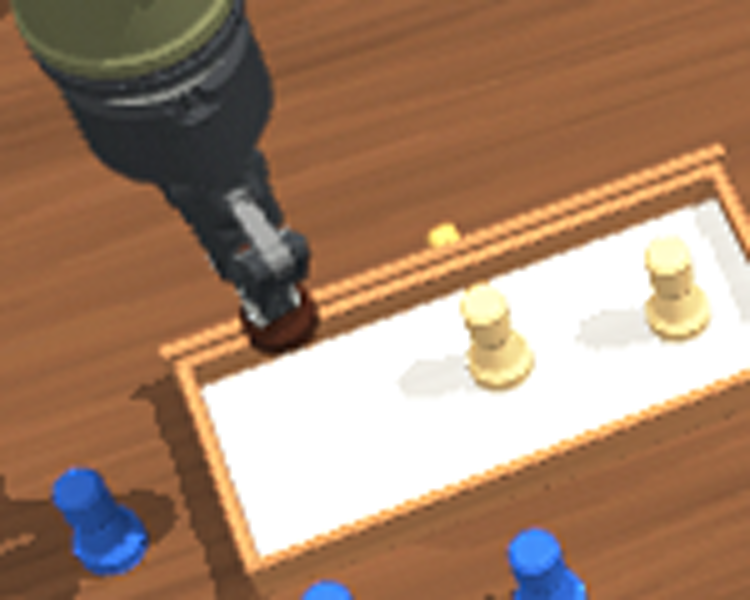

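Request:
move_arm([
  {"ax": 0.04,"ay": 0.07,"az": 0.04,"x": 0.5,"y": 0.2,"z": 0,"grip": 0},
  {"ax": 0,"ay": 0,"az": 0,"x": 1,"y": 0.34,"z": 0,"grip": 0},
  {"ax": 0,"ay": 0,"az": 0,"x": 1,"y": 0.34,"z": 0,"grip": 0},
  {"ax": 0,"ay": 0,"az": 0,"x": 1,"y": 0.34,"z": 0,"grip": 0},
  {"ax": 0,"ay": 0,"az": 0,"x": 1,"y": 0.34,"z": 0,"grip": 0},
  {"ax": 0,"ay": 0,"az": 0,"x": 1,"y": 0.34,"z": 0,"grip": 0},
  {"ax": 0,"ay": 0,"az": 0,"x": 1,"y": 0.34,"z": 0,"grip": 0},
  {"ax": 0,"ay": 0,"az": 0,"x": 1,"y": 0.34,"z": 0,"grip": 0},
  {"ax": 0,"ay": 0,"az": 0,"x": 1,"y": 0.34,"z": 0,"grip": 0},
  {"ax": 0,"ay": 0,"az": 0,"x": 1,"y": 0.34,"z": 0,"grip": 0},
  {"ax": 0,"ay": 0,"az": 0,"x": 1,"y": 0.34,"z": 0,"grip": 0},
  {"ax": 0,"ay": 0,"az": 0,"x": 1,"y": 0.34,"z": 0,"grip": 0},
  {"ax": 0,"ay": 0,"az": 0,"x": 1,"y": 0.34,"z": 0,"grip": 0},
  {"ax": 0,"ay": 0,"az": 0,"x": 1,"y": 0.34,"z": 0,"grip": 0},
  {"ax": 0,"ay": 0,"az": 0,"x": 1,"y": 0.34,"z": 0,"grip": 0},
  {"ax": 0,"ay": 0,"az": 0,"x": 1,"y": 0.34,"z": 0,"grip": 0},
  {"ax": 0,"ay": 0,"az": 0,"x": 1,"y": 0.34,"z": 0,"grip": 0},
  {"ax": 0,"ay": 0,"az": 0,"x": 0.8,"y": 0.3,"z": 0,"grip": 0},
  {"ax": 0,"ay": 0,"az": 0,"x": 0.4,"y": 0.1,"z": 0,"grip": 0},
  {"ax": 0,"ay": 0,"az": 0,"x": 0,"y": 0,"z": 0,"grip": 0},
])

```text
t: 10.8
position: [0.4995, 0.1703, 0.1558]
tcp_rot: [-0.023, 0.599, 0.8, -0.011]
ft_force: [-0.4, -0.6, 0.3]
grip_width: 0.0227
```

```bash
python3 -c "
from h import *
goal([.516,.189,.12],.279)"
```

```text
t 10.8 pos [0.4995 0.1703 0.1558] F [-0.4 -0.6  0.3] w 0.0227 q [-0.46  0.46  0.14  1.83 -0.11  0.91  0.03]
 shift [0.5  0.91 1.41] turn [-0.43 -0.22  0.07]
```

Request:
move_arm([
  {"ax": -0.4,"ay": -0.2,"az": 0.1,"x": 0.3,"y": 0.5,"z": 0.5,"grip": 0},
  {"ax": 0,"ay": 0,"az": 0,"x": 0.2,"y": 0.3,"z": 0.5,"grip": 0},
  {"ax": 0,"ay": 0,"az": 0,"x": 0,"y": 0.1,"z": 0.2,"grip": 0},
  {"ax": 0,"ay": 0,"az": 0,"x": 0,"y": 0,"z": 0,"grip": 0},
  {"ax": 0,"ay": 0,"az": 0,"x": 0,"y": 0,"z": 0,"grip": 0},
])

```text
t: 11.3
position: [0.5165, 0.184, 0.1228]
tcp_rot: [-0.002, 0.605, 0.796, -0.004]
ft_force: [0.5, -0.8, -0.2]
grip_width: 0.0228
```

```bash
python3 -c "
from h import *
goal([.516,.189,.09],.279)
p=shot('top','t4'); q=shot('scene','s4')
goal([.516,.189,.09],.279)
cv2.imwrite('pics/s4c.png',cv2.resize(q['img'][100:230,260:400,::-1],None,fx=5,fy=5,interpolation=cv2.INTER_CUBIC))
cv2.imwrite('pics/t4c.png',cv2.resize(p['img'][165:285,160:290,::-1],None,fx=5,fy=5,interpolation=cv2.INTER_CUBIC))
"
```

```text
t 11.3 pos [0.5165 0.184  0.1228] F [ 0.5 -0.8 -0.2] w 0.0228 q [-0.49  0.51  0.15  1.85 -0.1   0.8  -0.01]
 shift [0.2  0.05 1.31] turn [-0.08  0.01 -0.08]
t 11.4 pos [0.5167 0.1841 0.1231] F [ 0.8  0.  -0.5] w 0.023 q [-0.49  0.51  0.15  1.85 -0.1   0.8  -0.01]
 shift [0.2  0.04 1.32] turn [-0.07  0.   -0.08]
```

View pics/s4c.png

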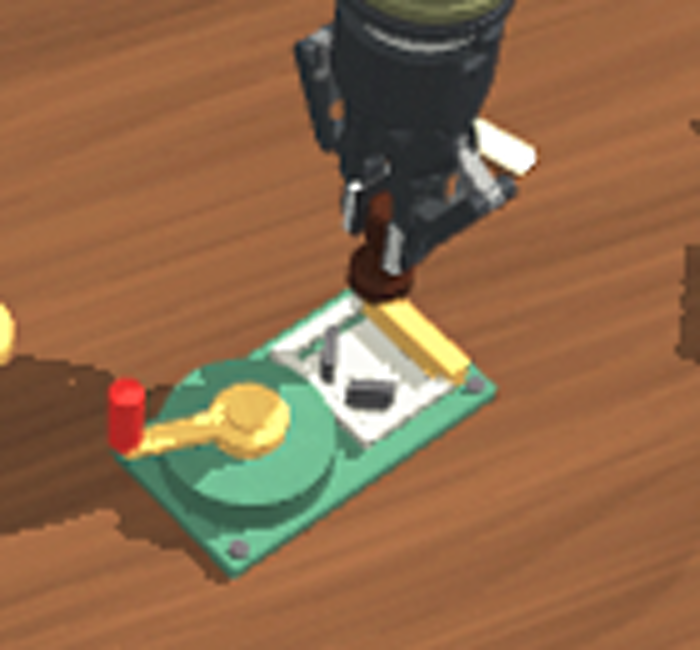

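View pics/t4c.png

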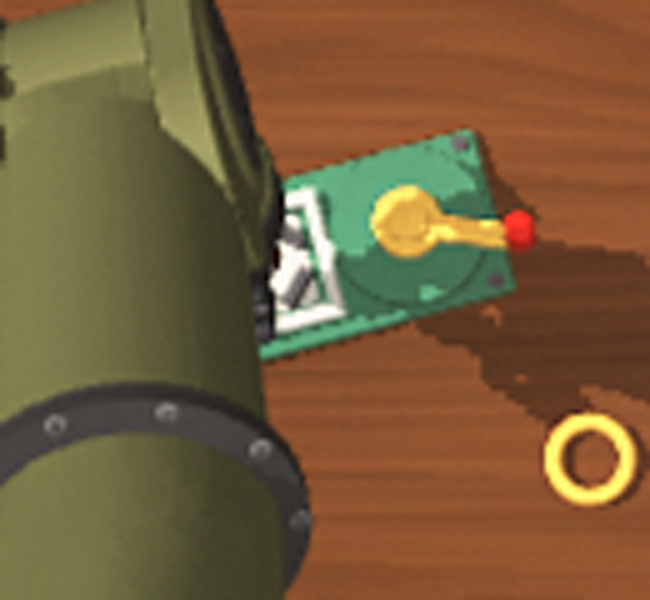

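```bash
python3 -c "
from h import *
import pickle
a,b=pickle.load(open('cams.pkl','rb'))
im=cv2.imread('pics/s4.png'); K=5
c=cv2.resize(im[100:230,260:400],None,fx=K,fy=K,interpolation=cv2.INTER_CUBIC)
X=lambda u:((np.array(u)+.5-[260,100])*K).astype(int)
t=np.linspace(0,2*np.pi,60)
def circ(x,y,z,r,col): cv2.polylines(c,[np.array([X(proj(a,[x+r*np.cos(k),y+r*np.sin(k),z])) for k in t])],True,col,1)
x,y,z=.5166,.1840,.1230
for zz in (0,.011): circ(x,y,z-.0315+zz,.017,(255,255,0))
v=(.5403,.1043,.279); C,S=np.cos(v[2]),np.sin(v[2])
W=lambda lx,ly,z:[v[0]+C*lx-S*ly,v[1]+S*lx+C*ly,z]
for zz in (.014,.025): circ(*W(0,.088,0)[:2],zz,.017,(0,0,255))
for P in ([(-.05,-.05),(.05,-.05),(.05,.134),(-.05,.134)],):
  cv2.polylines(c,[np.array([X(proj(a,W(*q,.012))) for q in P])],True,(255,0,255),1)
cv2.polylines(c,[np.array([X(proj(a,W(*q,.034))) for q in [(-.038,.108),(.038,.108),(.038,.122),(-.038,.122)]])],True,(255,0,0),1)
circ(v[0],v[1],.037,.046,(0,255,255))
cv2.imwrite('pics/s4d.png',c)
b_=cv2.imread('pics/t0.png'); c=cv2.resize(b_[180:250,185:285],None,fx=7,fy=7,interpolation=cv2.INTER_CUBIC); K=7
X=lambda u:((np.array(u)+.5-[185,180])*K).astype(int); a=b
for zz in (.014,.025): circ(*W(0,.088,0)[:2],zz,.017,(0,0,255))
cv2.polylines(c,[np.array([X(proj(a,W(*q,.012))) for q in [(-.05,-.05),(.05,-.05),(.05,.134),(-.05,.134)]])],True,(255,0,255),1)
cv2.polylines(c,[np.array([X(proj(a,W(*q,.034))) for q in [(-.038,.108),(.038,.108),(.038,.122),(-.038,.122)]])],True,(255,0,0),1)
circ(v[0],v[1],.037,.046,(0,255,255))
cv2.imwrite('pics/t0d.png',c)
"
```

```text
(no output)
```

View pics/s4d.png

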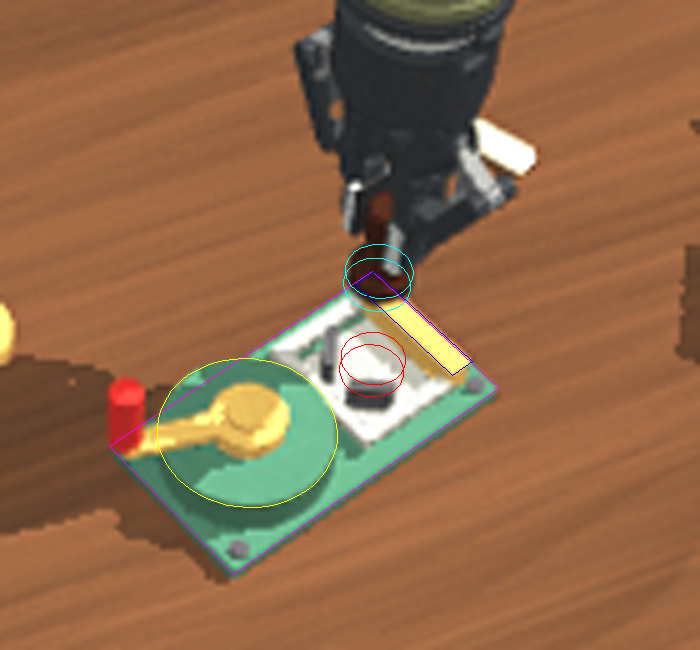

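View pics/t0d.png

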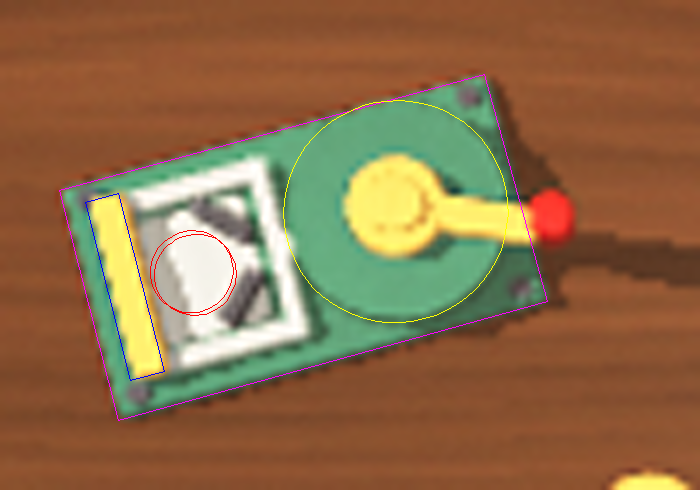

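Request:
move_arm([
  {"ax": -0.07,"ay": 0,"az": -0.08,"x": 0.16,"y": 0.04,"z": 0.3,"grip": 0},
  {"ax": 0,"ay": 0,"az": 0,"x": 0,"y": 0,"z": 0.6,"grip": 0},
  {"ax": 0,"ay": 0,"az": 0,"x": 0,"y": 0,"z": 0.5,"grip": 0},
  {"ax": 0,"ay": 0,"az": 0,"x": 0,"y": 0,"z": 0.2,"grip": 0},
  {"ax": 0,"ay": 0,"az": 0,"x": 0,"y": 0,"z": 0,"grip": 0},
  {"ax": 0,"ay": 0,"az": 0,"x": 0,"y": 0,"z": 0,"grip": 0},
])

```text
t: 12.0
position: [0.5173, 0.1884, 0.0827]
tcp_rot: [0.001, 0.602, 0.799, 0.002]
ft_force: [-1.0, -0.5, -0.7]
grip_width: 0.0227
```

```bash
python3 -c "
from h import *
goal([.517,.188,.047],.28)"
```

```text
t 12.0 pos [0.5173 0.1884 0.0827] F [-1.  -0.5 -0.7] w 0.0227 q [-0.48  0.56  0.14  1.89 -0.12  0.69  0.  ]
 shift [-0.01 -0.02  1.43] turn [ 0.04 -0.   -0.  ]
```

```bash
python3 -c "
from h import *
q=shot('scene','s5'); a=q
c=cv2.resize(q['img'][120:220,280:380,::-1],None,fx=6,fy=6,interpolation=cv2.INTER_CUBIC)
cv2.imwrite('pics/s5c.png',c)
"
```

```text
(no output)
```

View pics/s5c.png

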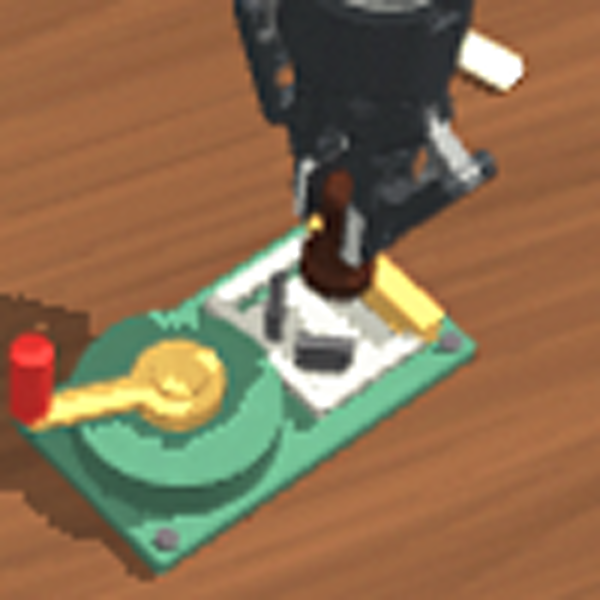

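Looks aligned: the foot (340,275 in the crop) hovers over the V with the jaw to the right. I go on down in small steps.

Request:
move_arm([
  {"ax": 0.04,"ay": 0,"az": 0,"x": 0,"y": 0,"z": 0.3,"grip": 0},
  {"ax": 0,"ay": 0,"az": 0,"x": 0,"y": 0,"z": 0.3,"grip": 0},
  {"ax": 0,"ay": 0,"az": 0,"x": 0,"y": 0,"z": 0.2,"grip": 0},
  {"ax": 0,"ay": 0,"az": 0,"x": 0,"y": 0,"z": 0,"grip": 0},
  {"ax": 0,"ay": 0,"az": 0,"x": 0,"y": 0,"z": 0,"grip": 0},
])

```text
t: 12.55
position: [0.518, 0.1887, 0.0619]
tcp_rot: [0.0, 0.602, 0.799, 0.001]
ft_force: [-0.7, -0.0, -1.3]
grip_width: 0.0227
```

```bash
python3 -c "
from h import *
goal([.517,.188,.047],.28)"
```

```text
t 12.55 pos [0.518  0.1887 0.0619] F [-0.7 -0.  -1.3] w 0.0227 q [-0.48  0.59  0.13  1.91 -0.12  0.65  0.01]
 shift [-0.02 -0.05  0.6 ] turn [ 0.02 -0.01  0.  ]
```

Request:
move_arm([
  {"ax": 0,"ay": 0,"az": 0,"x": 0,"y": -0.03,"z": 0.2,"grip": 0},
  {"ax": 0,"ay": 0,"az": 0,"x": 0,"y": 0,"z": 0.15,"grip": 0},
  {"ax": 0,"ay": 0,"az": 0,"x": 0,"y": 0,"z": 0,"grip": 0},
])

```text
t: 12.85
position: [0.5174, 0.1885, 0.0526]
tcp_rot: [0.0, 0.602, 0.799, 0.001]
ft_force: [-0.2, -0.4, -1.6]
grip_width: 0.0224
```

```bash
python3 -c "
from h import *
goal([.517,.188,.047],.28)"
```

```text
t 12.85 pos [0.5174 0.1885 0.0526] F [-0.2 -0.4 -1.6] w 0.0224 q [-0.48  0.6   0.13  1.92 -0.12  0.63  0.01]
 shift [-0.02 -0.02  0.22] turn [ 0.02 -0.01 -0.  ]
```

Request:
move_arm([
  {"ax": 0,"ay": 0,"az": 0,"x": 0,"y": 0,"z": 0.12,"grip": 0},
  {"ax": 0,"ay": 0,"az": 0,"x": 0,"y": 0,"z": 0,"grip": 0},
])

```text
t: 13.05
position: [0.5174, 0.1885, 0.0493]
tcp_rot: [0.0, 0.602, 0.799, 0.001]
ft_force: [0.4, -0.2, -1.2]
grip_width: 0.0225
```

```bash
python3 -c "
from h import *
goal([.517,.188,.047],.28)"
```

```text
t 13.05 pos [0.5174 0.1885 0.0493] F [ 0.4 -0.2 -1.2] w 0.0225 q [-0.48  0.61  0.13  1.92 -0.13  0.62  0.01]
 shift [-0.02 -0.02  0.09] turn [ 0.02 -0.01 -0.  ]
```

Request:
move_arm([
  {"ax": 0,"ay": 0,"az": 0,"x": 0,"y": 0,"z": 0.08,"grip": 0},
  {"ax": 0,"ay": 0,"az": 0,"x": 0,"y": 0,"z": 0,"grip": 0},
])

```text
t: 13.25
position: [0.5175, 0.1886, 0.0472]
tcp_rot: [0.0, 0.602, 0.799, 0.001]
ft_force: [-0.0, -0.4, -1.3]
grip_width: 0.0225
```

```bash
python3 -c "
from h import *
goal([.517,.188,.047],.28)"
```

```text
t 13.25 pos [0.5175 0.1886 0.0472] F [-0.  -0.4 -1.3] w 0.0225 q [-0.48  0.61  0.13  1.92 -0.13  0.61  0.01]
 shift [-0.02 -0.03  0.01] turn [ 0.02 -0.01 -0.  ]
```

Request:
move_arm([
  {"ax": 0,"ay": 0,"az": 0,"x": 0,"y": 0,"z": 0.06,"grip": 0},
  {"ax": 0,"ay": 0,"az": 0,"x": 0,"y": 0,"z": 0,"grip": 0},
])

```text
t: 13.45
position: [0.5178, 0.1889, 0.047]
tcp_rot: [0.001, 0.602, 0.799, 0.002]
ft_force: [0.2, -0.4, -0.9]
grip_width: 0.0229
```

```bash
python3 -c "
from h import *
goal([.517,.188,.047],.28)
q=shot('scene','s6')
c=cv2.resize(q['img'][120:220,280:380,::-1],None,fx=6,fy=6,interpolation=cv2.INTER_CUBIC)
cv2.imwrite('pics/s6c.png',c)"
```

```text
t 13.45 pos [0.5178 0.1889 0.047 ] F [ 0.2 -0.4 -0.9] w 0.0229 q [-0.47  0.61  0.12  1.92 -0.13  0.61  0.01]
 shift [-0.02 -0.04  0.  ] turn [ 0.03 -0.01  0.  ]
```

View pics/s6c.png

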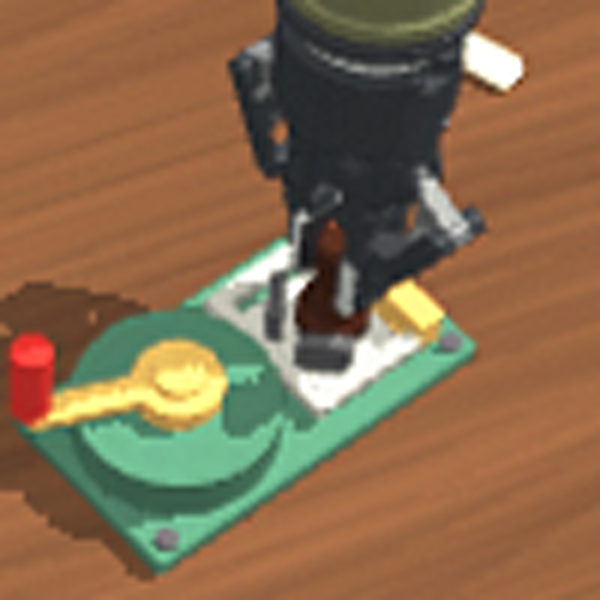

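Request:
move_arm([
  {"ax": 0,"ay": 0,"az": 0,"x": 0,"y": 0,"z": 0.07,"grip": 0},
  {"ax": 0,"ay": 0,"az": 0,"x": 0,"y": 0,"z": 0,"grip": 0},
])

```text
t: 13.7
position: [0.518, 0.189, 0.0471]
tcp_rot: [0.001, 0.602, 0.799, 0.003]
ft_force: [-0.5, -1.2, -1.2]
grip_width: 0.0226
```

```bash
python3 -c "
from h import *
goal([.517,.188,.047],.28)"
```

```text
t 13.7 pos [0.518  0.189  0.0471] F [-0.5 -1.2 -1.2] w 0.0226 q [-0.47  0.61  0.12  1.92 -0.13  0.61  0.01]
 shift [-0.03 -0.05  0.  ] turn [ 0.05 -0.02 -0.  ]
```

Request:
move_arm([
  {"ax": 0,"ay": 0,"az": 0,"x": 0,"y": 0,"z": 0,"grip": 0.35},
  {"ax": 0,"ay": 0,"az": 0,"x": 0,"y": 0,"z": 0,"grip": 0.5},
  {"ax": 0,"ay": 0,"az": 0,"x": 0,"y": 0,"z": 0,"grip": 0.6},
  {"ax": 0,"ay": 0,"az": 0,"x": 0,"y": 0,"z": 0,"grip": 0.7},
  {"ax": 0,"ay": 0,"az": 0,"x": 0,"y": 0,"z": 0,"grip": 0.7},
])

```text
t: 14.2
position: [0.5181, 0.1891, 0.0466]
tcp_rot: [0.001, 0.602, 0.799, 0.003]
ft_force: [-0.4, -0.1, -0.1]
grip_width: 0.0598
```

```bash
python3 -c "
from h import *
goal([.517,.188,.047],.28)
q=shot('scene','s7')
c=cv2.resize(q['img'][120:220,280:380,::-1],None,fx=6,fy=6,interpolation=cv2.INTER_CUBIC)
cv2.imwrite('pics/s7c.png',c)"
```

```text
t 14.2 pos [0.5181 0.1891 0.0466] F [-0.4 -0.1 -0.1] w 0.0598 q [-0.47  0.61  0.12  1.92 -0.13  0.61  0.01]
 shift [-0.03 -0.06 -0.02] turn [ 0.05 -0.02 -0.  ]
```

View pics/s7c.png

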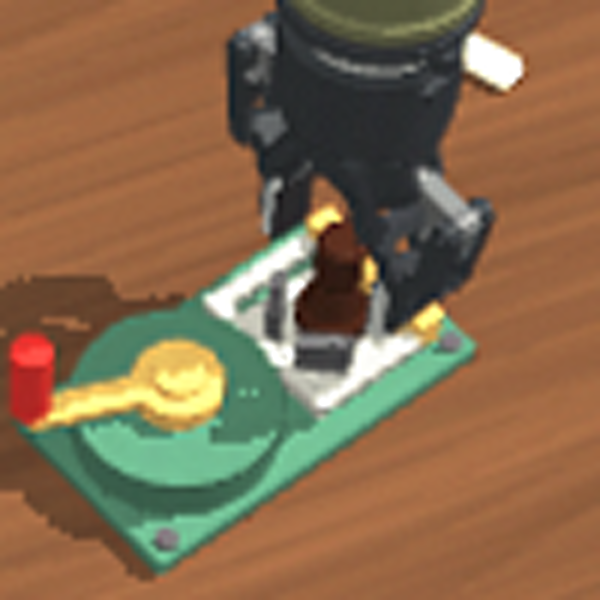

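Request:
move_arm([
  {"ax": 0,"ay": 0,"az": 0,"x": 0,"y": -0.03,"z": -0.3,"grip": 0.7},
  {"ax": 0,"ay": 0,"az": 0,"x": 0,"y": 0,"z": -0.6,"grip": 0.7},
  {"ax": 0,"ay": 0,"az": 0,"x": 0,"y": 0,"z": -0.8,"grip": 0.7},
  {"ax": 0,"ay": 0,"az": 0,"x": 0,"y": 0,"z": -1,"grip": 0.7},
  {"ax": 0,"ay": 0,"az": 0,"x": 0,"y": 0,"z": -1,"grip": 0.7},
  {"ax": 0,"ay": 0,"az": 0,"x": 0,"y": 0,"z": -0.4,"grip": 0.7},
  {"ax": 0,"ay": 0,"az": 0,"x": 0,"y": 0,"z": 0,"grip": 0.7},
])

```text
t: 14.95
position: [0.5161, 0.1881, 0.1542]
tcp_rot: [0.0, 0.602, 0.799, 0.002]
ft_force: [-0.2, -0.2, 0.5]
grip_width: 0.0595
```

```bash
python3 -c "
from h import *
import pickle
a,b=pickle.load(open('cams.pkl','rb'))
q=shot('scene','s8')
c=cv2.resize(q['img'][120:220,280:380,::-1],None,fx=6,fy=6,interpolation=cv2.INTER_CUBIC)
cv2.imwrite('pics/s8c.png',c)
# peg: red mask centroids of top-disc
for p,n in ((a,'s'),(b,'t'),(q,'s8')):
    im=p['img'].astype(int); m=((im[:,:,0]>130)&(im[:,:,1]<70)&(im[:,:,2]<70))
    ys,xs=np.nonzero(m); 
    pr=proj(p,[.5306,.0391,.08]); k=(abs(xs-pr[0])<15)&(abs(ys-pr[1])<15); print(n,pr,xs[k].mean(),ys[k].mean(),k.sum(),xs[k].min(),xs[k].max(),ys[k].min(),ys[k].max())
    for z in (.095,.08,.0725): print(z,ray(p,(xs[k].mean(),ys[k].mean()),z))
h=np.array([.5415,.1041]); 
d=np.array([.5306,.0391])-h; print(np.hypot(*d),np.degrees(np.arctan2(d[1],d[0])))
"
```

```text
s [284.19554951 181.38913997] 284.67692307692306 184.26153846153846 65 282 288 178 190
0.095 [0.54842122 0.03262742 0.095     ]
0.08 [0.53898059 0.03683021 0.08      ]
0.0725 [0.53426028 0.03893161 0.0725    ]
t [263.39376458 211.15666462] 263.6578947368421 210.55263157894737 38 261 266 207 214
0.095 [0.53027888 0.03803049 0.095     ]
0.08 [0.53229867 0.03838473 0.08      ]
0.0725 [0.53330856 0.03856185 0.0725    ]
s8 [284.19554951 181.38913997] 284.55263157894734 182.78947368421052 76 281 288 175 190
0.095 [0.54430804 0.03404731 0.095     ]
0.08 [0.53480899 0.03827026 0.08      ]
0.0725 [0.53005947 0.04038174 0.0725    ]
0.06590758681669358 -99.51948934247328
```

View pics/s8c.png

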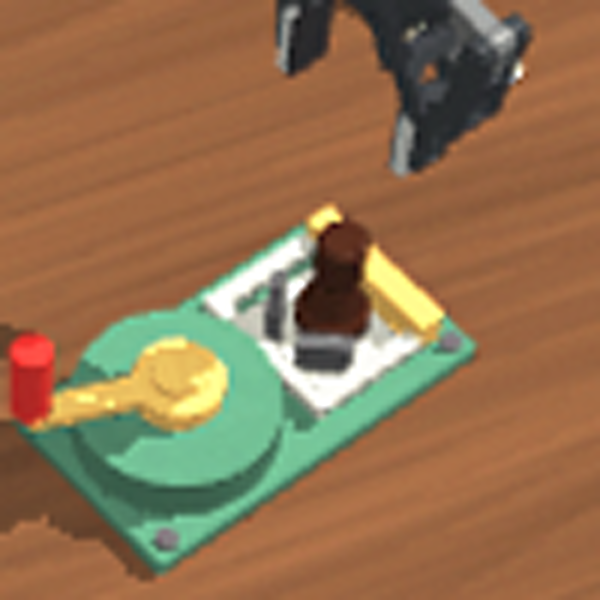

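```bash
python3 -c "
from h import *
goal([.531,.0388,.13],np.radians(-9.2))"
```

```text
t 15.0 pos [0.5159 0.188  0.1535] F [ 0.  -0.6  0. ] w 0.0597 q [-0.5   0.47  0.16  1.82 -0.1   0.86 -0.02]
 shift [-5.91 -1.07  0.93] turn [ 0.02 -0.02  4.2 ]
```

Request:
move_arm([
  {"ax": 0,"ay": 0,"az": 0,"x": -0.5,"y": -0.1,"z": 0,"grip": 0.7},
  {"ax": 0,"ay": 0,"az": 0,"x": -1,"y": -0.2,"z": 0,"grip": 0.7},
  {"ax": 0,"ay": 0,"az": 0,"x": -1,"y": -0.2,"z": 0,"grip": 0.7},
  {"ax": 0,"ay": 0,"az": 0,"x": -1,"y": -0.2,"z": 0,"grip": 0.7},
  {"ax": 0,"ay": 0,"az": 0,"x": -1,"y": -0.2,"z": 0,"grip": 0.7},
  {"ax": 0,"ay": 0,"az": 0,"x": -0.7,"y": -0.1,"z": 0,"grip": 0.7},
  {"ax": 0,"ay": 0,"az": 0.5,"x": 0,"y": 0,"z": 0,"grip": 0.7},
  {"ax": 0,"ay": 0,"az": 1,"x": 0,"y": 0,"z": 0,"grip": 0.7},
  {"ax": 0,"ay": 0,"az": 1,"x": 0,"y": 0,"z": 0.2,"grip": 0.7},
  {"ax": 0,"ay": 0,"az": 1,"x": 0,"y": 0,"z": 0.2,"grip": 0.7},
  {"ax": 0,"ay": 0,"az": 0.5,"x": 0,"y": 0,"z": 0.2,"grip": 0.7},
  {"ax": 0,"ay": 0,"az": 0,"x": 0,"y": 0,"z": 0,"grip": 0.7},
])

```text
t: 16.2
position: [0.5181, 0.0362, 0.1225]
tcp_rot: [-0.005, 0.763, 0.647, -0.012]
ft_force: [-0.3, 0.5, -0.6]
grip_width: 0.0596
```

```bash
python3 -c "
from h import *
goal([.531,.0388,.11],np.radians(-9.2))"
```

```text
t 16.2 pos [0.5181 0.0362 0.1225] F [-0.3  0.5 -0.6] w 0.0596 q [-0.31  0.49  0.29  1.91 -0.18  0.79 -0.09]
 shift [0.19 0.5  0.49] turn [-0.21  0.11 -0.03]
```

Request:
move_arm([
  {"ax": -0.2,"ay": 0.1,"az": 0,"x": 0.15,"y": 0.4,"z": 0,"grip": 0.7},
  {"ax": 0,"ay": 0,"az": 0,"x": 0,"y": 0.1,"z": 0,"grip": 0.7},
  {"ax": 0,"ay": 0,"az": 0,"x": 0,"y": 0,"z": 0,"grip": 0.7},
  {"ax": 0,"ay": 0,"az": 0,"x": 0,"y": 0,"z": 0,"grip": 0.7},
])

```text
t: 16.6
position: [0.5315, 0.0363, 0.1211]
tcp_rot: [0.0, 0.762, 0.648, -0.001]
ft_force: [0.0, 0.4, -0.4]
grip_width: 0.0602
```

```bash
python3 -c "
from h import *
q=shot('scene','s9')
goal([.531,.0388,.059],np.radians(-9.2))
c=cv2.resize(q['img'][100:220,240:380,::-1],None,fx=5,fy=5,interpolation=cv2.INTER_CUBIC)
cv2.imwrite('pics/s9c.png',c)"
```

```text
t 16.65 pos [0.5315 0.0363 0.1211] F [-0.9 -1.1  0.2] w 0.0599 q [-0.3   0.5   0.28  1.9  -0.19  0.77 -0.08]
 shift [ 0.1  -0.03  2.48] turn [-0.01  0.02 -0.  ]
```

View pics/s9c.png

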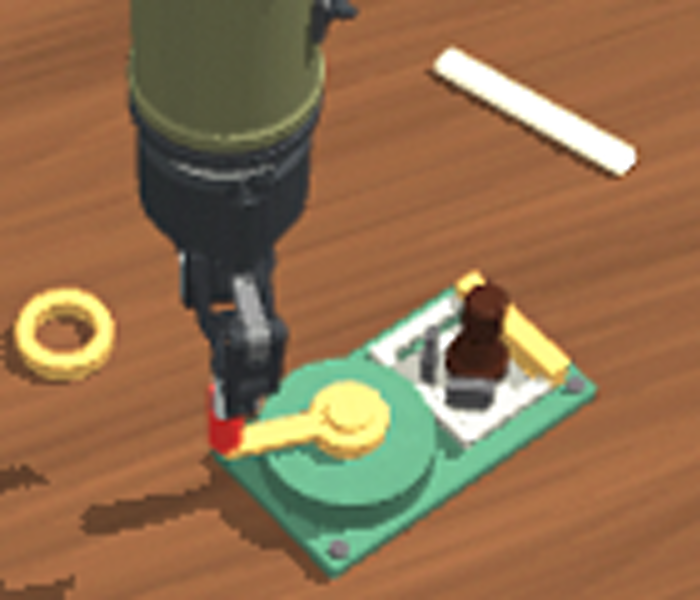

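Request:
move_arm([
  {"ax": 0,"ay": 0,"az": 0,"x": 0.1,"y": -0.03,"z": 0.4,"grip": 0.7},
  {"ax": 0,"ay": 0,"az": 0,"x": 0,"y": 0,"z": 0.7,"grip": 0.7},
  {"ax": 0,"ay": 0,"az": 0,"x": 0,"y": 0,"z": 0.7,"grip": 0.7},
  {"ax": 0,"ay": 0,"az": 0,"x": 0,"y": 0,"z": 0.4,"grip": 0.7},
  {"ax": 0,"ay": 0,"az": 0,"x": 0,"y": 0,"z": 0.15,"grip": 0.7},
  {"ax": 0,"ay": 0,"az": 0,"x": 0,"y": 0,"z": 0,"grip": 0.7},
  {"ax": 0,"ay": 0,"az": 0,"x": 0,"y": 0,"z": 0,"grip": 0.7},
])

```text
t: 17.35
position: [0.5312, 0.0403, 0.0593]
tcp_rot: [0.0, 0.761, 0.649, -0.0]
ft_force: [1.3, -0.0, 0.3]
grip_width: 0.0603
```

```bash
python3 -c "
from h import *
goal([.531,.0388,.059],np.radians(-9.2))"
```

```text
t 17.35 pos [0.5312 0.0403 0.0593] F [ 1.3 -0.   0.3] w 0.0603 q [-0.28  0.58  0.24  1.96 -0.23  0.63 -0.05]
 shift [-0.06  0.    0.01] turn [-0.    0.01  0.02]
```

Request:
move_arm([
  {"ax": 0,"ay": 0,"az": 0,"x": -0.05,"y": 0,"z": 0,"grip": 0.4},
  {"ax": 0,"ay": 0,"az": 0,"x": 0,"y": 0,"z": 0,"grip": 0.1},
  {"ax": 0,"ay": 0,"az": 0,"x": 0,"y": 0,"z": 0,"grip": 0},
  {"ax": 0,"ay": 0,"az": 0,"x": 0,"y": 0,"z": 0,"grip": 0},
  {"ax": 0,"ay": 0,"az": 0,"x": 0,"y": 0,"z": 0,"grip": 0},
], squeeze=25)

```text
t: 17.85
position: [0.5312, 0.0391, 0.0609]
tcp_rot: [0.0, 0.761, 0.649, 0.0]
ft_force: [0.2, 0.6, -1.3]
grip_width: 0.0175
```

```bash
cat >> h.py <<'E'
def arc(C=(.5415,.1041),r=.065):
    s,R=st(); d=s['position'][:2]-C; th=np.arctan2(d[1],d[0]); ty=np.arctan2(R[1,1],R[0,1])
    tan=np.array([-np.sin(th),np.cos(th),0]); rad=np.array([np.cos(th),np.sin(th),0])
    print('t',round(s['t'],2),'pos',np.round(s['position'],4),'r mm',round(np.hypot(*d)*1000,1),'th',round(np.degrees(th),1),'tooly-th-90',round(np.degrees(ty-th)-90,1),'Ft',round(s['ft_force']@tan,1),'Fr',round(s['ft_force']@rad,1),'Fz',round(s['ft_force'][2],1),'w',round(s['grip_width'],4),'tilt',np.round(R[:2,2],3),'q7',round(s['q'][6],2))
E
python3 -c "
from h import *
arc()"
```

```text
t 17.85 pos [0.5312 0.0391 0.0609] r mm 65.8 th -99.0 tooly-th-90 -0.1 Ft 0.1 Fr -0.7 Fz -1.3 w 0.0175 tilt [ 0.001 -0.   ] q7 -0.05
```

Request:
move_arm([
  {"ax": 0,"ay": 0,"az": -0.5,"x": 0.01,"y": 0.14,"z": 0,"grip": 0},
  {"ax": 0,"ay": 0,"az": -0.8,"x": 0.015,"y": 0.22,"z": 0,"grip": 0},
  {"ax": 0,"ay": 0,"az": -0.8,"x": 0.015,"y": 0.22,"z": 0,"grip": 0},
  {"ax": 0,"ay": 0,"az": -0.8,"x": 0.015,"y": 0.22,"z": 0,"grip": 0},
])

```text
t: 18.25
position: [0.5467, 0.0392, 0.0607]
tcp_rot: [-0.003, 0.652, 0.759, -0.003]
ft_force: [-2.5, -1.6, 2.9]
grip_width: 0.0172
```

```bash
python3 -c "
from h import *
arc()"
```

```text
t 18.25 pos [0.5467 0.0392 0.0607] r mm 65.1 th -85.4 tooly-th-90 4.1 Ft -2.7 Fr 1.4 Fz 2.9 w 0.0172 tilt [-0.008 -0.   ] q7 0.17
```

Request:
move_arm([
  {"ax": 0,"ay": 0,"az": -0.5,"x": 0.01,"y": 0.26,"z": 0,"grip": 0},
  {"ax": 0,"ay": 0,"az": -0.7,"x": 0.02,"y": 0.26,"z": 0,"grip": 0},
  {"ax": 0,"ay": 0,"az": -0.7,"x": 0.02,"y": 0.26,"z": 0,"grip": 0},
  {"ax": 0,"ay": 0,"az": -0.7,"x": 0.02,"y": 0.26,"z": 0,"grip": 0},
])

```text
t: 18.65
position: [0.5652, 0.0437, 0.0605]
tcp_rot: [-0.008, 0.54, 0.842, -0.007]
ft_force: [-5.7, -2.2, 4.2]
grip_width: 0.0173
```

```bash
python3 -c "
from h import *
arc()"
```

```text
t 18.65 pos [0.5652 0.0437 0.0605] r mm 64.8 th -68.6 tooly-th-90 3.3 Ft -6.1 Fr -0.0 Fz 4.2 w 0.0173 tilt [-0.02  -0.004] q7 0.37
```

```bash
cat >> h.py <<'E'
def level():
    s,R=st(); v=np.cross(R[:,2],[0,0,-1.]); print('  level ax,ay units',np.round(np.degrees(R.T@v)/6,2)[:2])
E
python3 -c "
from h import *
level()"
```

```text
level ax,ay units [-0.19 -0.05]
```

Request:
move_arm([
  {"ax": -0.1,"ay": -0.05,"az": -0.5,"x": 0.02,"y": 0.26,"z": 0,"grip": 0},
  {"ax": -0.1,"ay": 0,"az": -0.7,"x": 0.02,"y": 0.26,"z": 0,"grip": 0},
  {"ax": -0.05,"ay": 0,"az": -0.6,"x": 0.02,"y": 0.26,"z": 0,"grip": 0},
  {"ax": -0.05,"ay": 0,"az": -0.7,"x": 0.02,"y": 0.26,"z": 0,"grip": 0},
])

```text
t: 19.05
position: [0.58, 0.0522, 0.0606]
tcp_rot: [-0.002, 0.423, 0.906, -0.0]
ft_force: [-4.6, -2.4, 3.7]
grip_width: 0.0172
```

```bash
python3 -c "
from h import *
arc();level()"
```

```text
t 19.05 pos [0.58   0.0522 0.0606] r mm 64.6 th -53.4 tooly-th-90 3.3 Ft -5.1 Fr -0.8 Fz 3.7 w 0.0172 tilt [-0.004  0.001] q7 0.56
  level ax,ay units [-0.02 -0.03]
```

Request:
move_arm([
  {"ax": 0,"ay": 0,"az": -0.4,"x": 0.02,"y": 0.24,"z": 0,"grip": 0},
  {"ax": 0,"ay": 0,"az": -0.5,"x": 0.01,"y": 0.2,"z": 0,"grip": 0},
])

```text
t: 19.25
position: [0.5849, 0.0562, 0.0606]
tcp_rot: [-0.004, 0.38, 0.925, -0.003]
ft_force: [-4.6, -2.5, 3.0]
grip_width: 0.0167
```

```bash
python3 -c "
from h import *
arc();level()"
```

```text
t 19.25 pos [0.5849 0.0562 0.0606] r mm 64.7 th -47.8 tooly-th-90 3.1 Ft -5.1 Fr -1.3 Fz 3.0 w 0.0167 tilt [-0.01  -0.003] q7 0.62
  level ax,ay units [-0.09 -0.05]
```

Request:
move_arm([
  {"ax": 0,"ay": 0,"az": -0.2,"x": 0.01,"y": 0.14,"z": 0,"grip": 0},
  {"ax": 0,"ay": 0,"az": -0.2,"x": 0.01,"y": 0.14,"z": 0,"grip": 0},
])

```text
t: 19.45
position: [0.5873, 0.0586, 0.0605]
tcp_rot: [-0.006, 0.361, 0.933, -0.006]
ft_force: [-5.3, -3.4, 4.6]
grip_width: 0.0172
```

```bash
python3 -c "
from h import *
arc();level()"
```

```text
t 19.45 pos [0.5873 0.0586 0.0605] r mm 64.6 th -44.8 tooly-th-90 2.5 Ft -6.2 Fr -1.3 Fz 4.6 w 0.0172 tilt [-0.015 -0.006] q7 0.65
  level ax,ay units [-0.14 -0.07]
```

Request:
move_arm([
  {"ax": -0.1,"ay": -0.05,"az": -0.3,"x": 0.01,"y": 0.18,"z": 0,"grip": 0},
  {"ax": -0.05,"ay": -0.05,"az": -0.4,"x": 0.01,"y": 0.18,"z": 0,"grip": 0},
  {"ax": -0.05,"ay": -0.05,"az": -0.4,"x": 0.01,"y": 0.18,"z": 0,"grip": 0},
])

```text
t: 19.75
position: [0.5918, 0.0635, 0.0607]
tcp_rot: [0.003, 0.308, 0.951, -0.003]
ft_force: [-3.6, -2.5, 4.9]
grip_width: 0.0171
```

```bash
python3 -c "
from h import *
arc();level()"
```

```text
t 19.75 pos [0.5918 0.0635 0.0607] r mm 64.6 th -38.9 tooly-th-90 3.0 Ft -4.2 Fr -1.2 Fz 4.9 w 0.0171 tilt [ 0.003 -0.007] q7 0.72
  level ax,ay units [-0.03  0.06]
```

Request:
move_arm([
  {"ax": -0.05,"ay": -0.05,"az": -0.2,"x": 0.01,"y": 0.15,"z": 0,"grip": 0},
])

```text
t: 19.85
position: [0.5929, 0.0651, 0.0607]
tcp_rot: [0.005, 0.298, 0.955, -0.002]
ft_force: [-4.8, -6.3, 4.7]
grip_width: 0.017
```

```bash
python3 -c "
from h import *
arc();level()"
```

```text
t 19.85 pos [0.5929 0.0651 0.0607] r mm 64.5 th -37.2 tooly-th-90 2.5 Ft -7.9 Fr -0.1 Fz 4.7 w 0.017 tilt [ 0.009 -0.007] q7 0.74
  level ax,ay units [-0.01  0.11]
```

Request:
move_arm([
  {"ax": 0,"ay": 0.05,"az": -0.2,"x": 0.01,"y": 0.15,"z": 0,"grip": 0},
])

```text
t: 19.95
position: [0.5936, 0.0661, 0.0607]
tcp_rot: [0.002, 0.288, 0.957, -0.003]
ft_force: [-3.8, -5.1, 3.4]
grip_width: 0.0173
```

```bash
python3 -c "
from h import *
arc();level()"
```

```text
t 19.95 pos [0.5936 0.0661 0.0607] r mm 64.5 th -36.1 tooly-th-90 2.6 Ft -6.4 Fr -0.1 Fz 3.4 w 0.0173 tilt [ 0.002 -0.007] q7 0.75
  level ax,ay units [-0.04  0.06]
```

Request:
move_arm([
  {"ax": 0,"ay": 0.05,"az": -0.2,"x": 0.01,"y": 0.15,"z": 0,"grip": 0},
])

```text
t: 20.05
position: [0.5943, 0.067, 0.0606]
tcp_rot: [-0.001, 0.279, 0.96, -0.004]
ft_force: [-4.1, -6.0, 3.1]
grip_width: 0.0171
```

```bash
python3 -c "
from h import *
arc();level()"
```

```text
t 20.05 pos [0.5943 0.067  0.0606] r mm 64.5 th -35.1 tooly-th-90 2.7 Ft -7.2 Fr 0.1 Fz 3.1 w 0.0171 tilt [-0.005 -0.007] q7 0.77
  level ax,ay units [-0.08 -0.  ]
```

Request:
move_arm([
  {"ax": 0,"ay": 0.05,"az": -0.2,"x": 0.01,"y": 0.15,"z": 0,"grip": 0},
])

```text
t: 20.15
position: [0.595, 0.0681, 0.0605]
tcp_rot: [-0.005, 0.27, 0.963, -0.005]
ft_force: [-5.8, -5.0, 3.8]
grip_width: 0.0174
```

```bash
python3 -c "
from h import *
arc();level()"
```

```text
t 20.15 pos [0.595  0.0681 0.0605] r mm 64.5 th -33.9 tooly-th-90 2.6 Ft -7.4 Fr -2.0 Fz 3.8 w 0.0174 tilt [-0.012 -0.007] q7 0.78
  level ax,ay units [-0.11 -0.06]
```

Request:
move_arm([
  {"ax": -0.1,"ay": -0.05,"az": -0.4,"x": 0.01,"y": 0.18,"z": 0,"grip": 0},
  {"ax": -0.02,"ay": 0.02,"az": -0.3,"x": 0.01,"y": 0.18,"z": 0,"grip": 0},
])

```text
t: 20.35
position: [0.5976, 0.0723, 0.0605]
tcp_rot: [-0.003, 0.235, 0.972, -0.002]
ft_force: [-3.2, -3.5, 3.8]
grip_width: 0.0176
```

```bash
python3 -c "
from h import *
arc();level()"
```

```text
t 20.35 pos [0.5976 0.0723 0.0605] r mm 64.5 th -29.6 tooly-th-90 2.3 Ft -4.6 Fr -1.0 Fz 3.8 w 0.0176 tilt [-0.006 -0.002] q7 0.83
  level ax,ay units [-0.04 -0.04]
```

Request:
move_arm([
  {"ax": -0.02,"ay": 0,"az": -0.3,"x": 0.01,"y": 0.18,"z": 0,"grip": 0},
  {"ax": -0.02,"ay": 0,"az": -0.3,"x": 0.01,"y": 0.18,"z": 0,"grip": 0},
])

```text
t: 20.55
position: [0.5999, 0.0771, 0.0606]
tcp_rot: [-0.003, 0.205, 0.979, -0.002]
ft_force: [-2.6, -6.8, 3.8]
grip_width: 0.0174
```

```bash
python3 -c "
from h import *
arc();level()"
```

```text
t 20.55 pos [0.5999 0.0771 0.0606] r mm 64.3 th -24.8 tooly-th-90 1.2 Ft -7.3 Fr 0.5 Fz 3.8 w 0.0174 tilt [-0.007 -0.002] q7 0.87
  level ax,ay units [-0.05 -0.05]
```

Request:
move_arm([
  {"ax": -0.04,"ay": -0.03,"az": -0.4,"x": 0.01,"y": 0.16,"z": 0,"grip": 0},
  {"ax": -0.02,"ay": 0,"az": -0.4,"x": 0.01,"y": 0.16,"z": 0,"grip": 0},
])

```text
t: 20.75
position: [0.6016, 0.0811, 0.0607]
tcp_rot: [-0.002, 0.163, 0.987, -0.001]
ft_force: [-3.2, -4.9, 3.0]
grip_width: 0.0172
```

```bash
python3 -c "
from h import *
arc();level()"
```

```text
t 20.75 pos [0.6016 0.0811 0.0607] r mm 64.3 th -20.9 tooly-th-90 2.1 Ft -5.7 Fr -1.3 Fz 3.0 w 0.0172 tilt [-0.004 -0.002] q7 0.93
  level ax,ay units [-0.03 -0.03]
```

Request:
move_arm([
  {"ax": -0.02,"ay": 0,"az": -0.35,"x": 0.01,"y": 0.16,"z": 0,"grip": 0},
  {"ax": -0.02,"ay": 0,"az": -0.35,"x": 0.01,"y": 0.16,"z": 0,"grip": 0},
])

```text
t: 20.95
position: [0.6025, 0.0837, 0.0605]
tcp_rot: [-0.002, 0.128, 0.992, -0.003]
ft_force: [-4.9, -9.4, 4.6]
grip_width: 0.0169
```

```bash
python3 -c "
from h import *
arc();level()
q=shot('scene','s10')
c=cv2.resize(q['img'][100:220,240:380,::-1],None,fx=5,fy=5,interpolation=cv2.INTER_CUBIC)
cv2.imwrite('pics/s10c.png',c)"
```

```text
t 20.95 pos [0.6025 0.0837 0.0605] r mm 64.3 th -18.5 tooly-th-90 3.8 Ft -10.5 Fr -1.6 Fz 4.6 w 0.0169 tilt [-0.005 -0.004] q7 0.98
  level ax,ay units [-0.05 -0.04]
```

View pics/s10c.png

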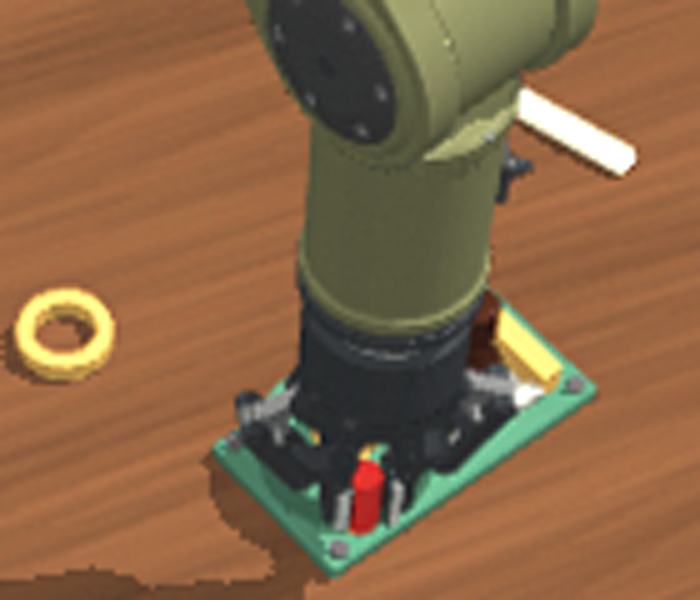

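```bash
python3 -c "
import cv2,numpy as np
a=cv2.imread('pics/s9.png')[150:185,330:365];b=cv2.imread('pics/s10.png')[150:185,330:365]
cv2.imwrite('pics/cmp.png',np.hstack([cv2.resize(i,None,fx=11,fy=11,interpolation=cv2.INTER_NEAREST) for i in (a,b)]))
"
```

```text
(no output)
```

View pics/cmp.png

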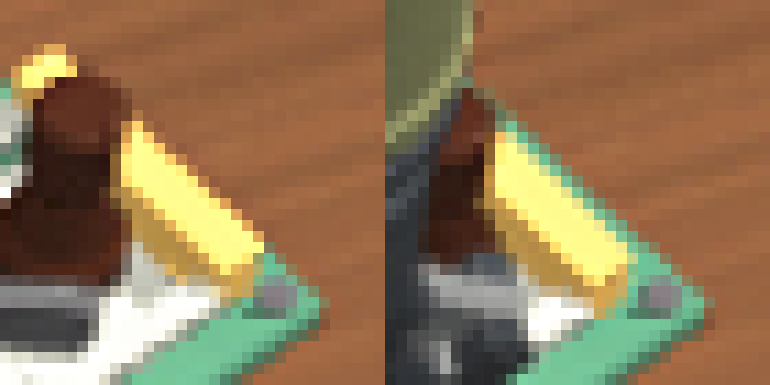

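Request:
move_arm([
  {"ax": 0,"ay": 0,"az": 0.2,"x": 0,"y": 0,"z": 0,"grip": 0},
])

```text
t: 21.1
position: [0.602, 0.0819, 0.0605]
tcp_rot: [-0.003, 0.138, 0.99, -0.004]
ft_force: [-3.3, -0.9, 3.1]
grip_width: 0.0175
```

```bash
python3 -c "
from h import *
arc();level()"
```

```text
t 21.1 pos [0.602  0.0819 0.0605] r mm 64.4 th -20.1 tooly-th-90 4.3 Ft -2.0 Fr -2.7 Fz 3.1 w 0.0175 tilt [-0.007 -0.006] q7 0.97
  level ax,ay units [-0.08 -0.05]
```

Request:
move_arm([
  {"ax": 0,"ay": 0,"az": 0,"x": 0,"y": 0.12,"z": 0,"grip": 0},
])

```text
t: 21.2
position: [0.6022, 0.0829, 0.0605]
tcp_rot: [-0.003, 0.139, 0.99, -0.005]
ft_force: [-4.4, -8.4, 5.0]
grip_width: 0.0173
```

```bash
python3 -c "
from h import *
arc();level()"
```

```text
t 21.2 pos [0.6022 0.0829 0.0605] r mm 64.3 th -19.2 tooly-th-90 3.2 Ft -9.4 Fr -1.4 Fz 5.0 w 0.0173 tilt [-0.008 -0.009] q7 0.96
  level ax,ay units [-0.1  -0.05]
```

Request:
move_arm([
  {"ax": 0,"ay": 0,"az": 0,"x": 0,"y": 0,"z": 0,"grip": 0},
  {"ax": 0,"ay": 0,"az": 0,"x": 0,"y": 0,"z": 0,"grip": 0.35},
  {"ax": 0,"ay": 0,"az": 0,"x": 0,"y": 0,"z": 0,"grip": 0.5},
  {"ax": 0,"ay": 0,"az": 0,"x": 0,"y": 0,"z": 0,"grip": 0.5},
  {"ax": 0,"ay": 0,"az": 0,"x": 0,"y": 0,"z": 0,"grip": 0.5},
])

```text
t: 21.7
position: [0.6038, 0.0846, 0.0606]
tcp_rot: [-0.002, 0.138, 0.99, -0.004]
ft_force: [0.5, -0.3, -0.4]
grip_width: 0.0427
```

```bash
python3 -c "
from h import *
arc();level()"
```

```text
t 21.7 pos [0.6038 0.0846 0.0606] r mm 65.3 th -17.4 tooly-th-90 1.5 Ft -0.1 Fr 0.6 Fz -0.4 w 0.0427 tilt [-0.005 -0.007] q7 0.96
  level ax,ay units [-0.08 -0.03]
```

Request:
move_arm([
  {"ax": -0.1,"ay": -0.05,"az": 0,"x": 0,"y": 0,"z": -0.2,"grip": 0.5},
  {"ax": 0,"ay": 0,"az": 0,"x": 0,"y": 0,"z": -0.5,"grip": 0.5},
  {"ax": 0,"ay": 0,"az": 0,"x": 0,"y": 0,"z": -0.8,"grip": 0.5},
  {"ax": 0,"ay": 0,"az": 0,"x": 0,"y": 0,"z": -1,"grip": 0.5},
  {"ax": 0,"ay": 0,"az": 0,"x": 0,"y": 0,"z": -1,"grip": 0.5},
  {"ax": 0,"ay": 0,"az": 0,"x": 0,"y": 0,"z": -1,"grip": 0.5},
  {"ax": 0,"ay": 0,"az": 0,"x": 0,"y": 0,"z": -1,"grip": 0.5},
  {"ax": 0,"ay": 0,"az": 0,"x": 0,"y": 0,"z": -0.5,"grip": 0.5},
  {"ax": 0,"ay": 0,"az": 0,"x": 0,"y": 0,"z": 0,"grip": 0.5},
])

```text
t: 22.6
position: [0.6034, 0.0852, 0.2243]
tcp_rot: [0.004, 0.138, 0.99, 0.003]
ft_force: [0.2, -0.3, -0.0]
grip_width: 0.0427
```

```bash
python3 -c "
from h import *
arc();level()
q=shot('scene','s11');p=shot('top','t11')
c=cv2.resize(q['img'][100:220,260:400,::-1],None,fx=5,fy=5,interpolation=cv2.INTER_CUBIC)
cv2.imwrite('pics/s11c.png',c)"
```

```text
t 22.6 pos [0.6034 0.0852 0.2243] r mm 64.8 th -17.0 tooly-th-90 1.1 Ft -0.3 Fr 0.2 Fz -0.0 w 0.0427 tilt [0.009 0.005] q7 1.02
  level ax,ay units [0.07 0.07]
```

View pics/s11c.png

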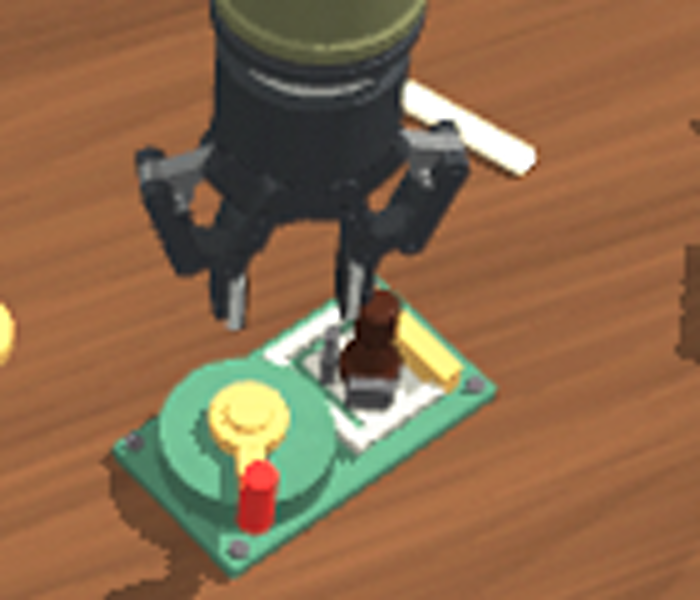

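```bash
python3 -c "
from h import *
import pickle
a,b=pickle.load(open('cams.pkl','rb'))
v=(.5415,.1041,.281);C,S=np.cos(v[2]),np.sin(v[2])
W=lambda lx,ly,z:np.array([v[0]+C*lx-S*ly,v[1]+S*lx+C*ly,z])
def jm(fn):
    im=cv2.imread(fn).astype(int); m=(im[:,:,2]>190)&(im[:,:,1]>160)&(im[:,:,0]<140)
    o=[]
    ys,xs=np.nonzero(m)
    L=[]
    for x,y in zip(xs,ys):
        w=ray(a,(x,y),.034)[:2]-v[:2]; lx,ly=C*w[0]+S*w[1],-S*w[0]+C*w[1]
        if -.0<lx<.035 and .085<ly<.14: L.append(ly)
    print(fn,len(L),np.mean(L),np.percentile(L,[5,95]))
jm('pics/s8.png');jm('pics/s11.png');jm('pics/s0.png')
s,t=cv2.imread('pics/s11.png'),cv2.imread('pics/t11.png'); cv2.imwrite('pics/full.png',np.hstack([s,t])[:, :])
cv2.imwrite('pics/full.png',cv2.resize(np.hstack([s,t]),(800,300)))
"
```

```text
pics/s8.png 29 0.11274034691572891 [0.10270245 0.12256642]
pics/s11.png 20 0.10793148795868479 [0.10296264 0.11681848]
pics/s0.png 44 0.11411633439951539 [0.10789487 0.12216836]
```

View pics/full.png

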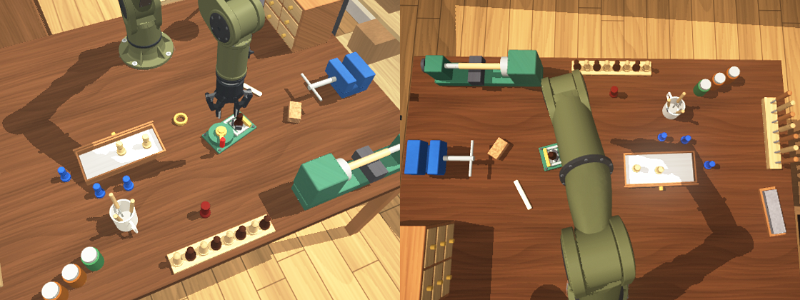

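```bash
python3 -c "
from cell import robot
print(robot.state()['ft_force']); print(robot.sign_off())"
```

```text
[-0.2293097   0.41800745  0.44842968]
the job is handed in; nothing more can be done
None
```

The dark blank is standing clamped in the green cam clamp, and the robot has let go of everything. I handed the job in at about 22.6 s of the 61 s allowed.

- **Picking and placing:** I took the only dark blank in the drawer by its head, leaving the two pale ones. I lowered it into the V until I felt the nest floor and let go; the picture then showed it standing.
- **Turning the handle:** I gripped the red peg and turned it about 80° counter-clockwise. Near the end a picture showed the jaw already in. I added one small nudge, and the force rose about 7 N per mm, which is the stop. The push peaked at about 10 N in my readings. I then relaxed, opened the gripper and lifted clear.
- **Last checks:**
  - The final picture shows the blank upright between V and jaw.
  - The jaw bar measures about 6 mm farther in than when open, which matches being clamped on a blank. That figure is rough, because few jaw pixels were visible.
  - The wrist force was about zero.
  - The other objects looked unmoved by eye in both views.
- **What disagreed:**
  - The scene camera read about 3–4 mm short in x compared with the top camera and the grasp. I used the top camera's clamp position.
  - The first move call was refused because its rows left out some keys; nothing moved.

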